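# Fill the gift box with puffs and rolls by scoop

### The arm

A 7-joint arm with a two-finger parallel gripper is mounted at the origin on the work surface. World frame = base frame: x ahead of the robot, y to its left, z up, the work surface at z = 0. Lengths are in m, angles in rad, forces in N, time in s.
With the tool pointing down it reaches from about 0.425 to 0.875 m from the base axis. Payload 9.9 kg.
Tool frame: the origin (TCP) lies midway between the tips of the shut fingers; the grasp point (between the pads) lies 19 mm behind it; z points along the fingers, y is the line along which they close (so a half turn about z gives the same grasp; the last joint's range is limited). The gripper opens to 85 mm and grips with 20 to 120 N. Pads are 22 mm wide; open, the fingers measure 114 mm over their backs; the gripper's body (76 mm by 85 mm) begins 54 mm behind the grasp point. The pads swing forward as they close: fully open they stand 13 mm farther back than shut.
Start: joints at [1.113, 0.576, 0.025, 1.437, -0.015, 1.129, -0.057], TCP at [0.246, -0.628, 0.231] pointing down, gripper open.
Joint ranges: [-2.76, 2.76], [-0.34, 2.15], [-1.52, 1.57], [0.19, 2.46], [-1.09, 4.23], [0.17, 1.99], [-2.82, 2.82]. Speed limits (rad/s): [2.22, 2.22, 3.01, 3.01, 3.14, 3.14, 3.14].

### API

Orientations are given as a 3x3 rotation matrix whose columns are the frame's x, y, z axes.
In Python, from station import observe, read_camera, job_done gives the robot as it stands.
- The arm moves only by the shell command python3 -m handwheel 'ROWS' [FORCE]. ROWS is JSON, a list that holds one entry, the list of rows, each a list of 5 numbers: the opening, from 0 (shut) to 1 (fully open), then the shift along the world's x, y, z in m, then the turn about the world's z in degrees. In form: [[[grip, tx, ty, tz, roll], ...]]. A call has 1 to 10 rows; each row is the pose to reach, as a shift and turn from the pose commanded when the call began; what a row does not reach only later rows make up. A row lasts 1/10 s, in which the tool goes at most 50 mm and 8.59 degrees, less where a joint would pass 70% of its speed; a pose out of reach is approached as far as the arm can. A call with a gripper value outside its range is refused whole. The fingers move at their own pace and stop on an object; FORCE is the grip in N (left out, the last holds). Time passes only in rows, so rows that repeat a pose let the fingers close. It gives the time, the measured TCP pose, the force, the opening and the grip force at its end, in the units of the state.
- observe(): the state, without advancing time (a new reading comes with each control period).
- read_camera(name): name is "side" or "top" or "wrist"; returns a dict with "frame" (400x640x3 uint8, blue, green, red), "intrinsics" (3x3 intrinsics, pixels), "dist" ([k1, k2, p1, p2, k3] as OpenCV has them; the pictures are not rectified), "eye" and "orientation" of the camera in the world. Camera axes: x right, y down, z forward; pixel columns grow to the right and rows downward; lengths in m; the calibration is good to about 2 mm. A picture is of the moment at which its call begins. There is no depth.
- job_done(): hands the job in; it is judged then, once.
The state is a dict: "time_s": time; "joint_pos": joint angles; "joint_vel": joint speeds; "joint_torque": joint torques, N m; "tcp_pos": TCP position; "tcp_rot": TCP orientation; "wrist_force": force on the tool from outside, world axes, zero at the start; "torque": the same for the moment, N m; "grip_width": finger opening in m; "gripper_force": force on a finger pad.
Only numpy, scipy, OpenCV 4.12 (cv2) and the standard library are available. Lean on these libraries where they do the work, as an engineer would, in place of code of your own. Each camera call takes 0.05 s, during which the arm holds its last target. There are 200 camera calls.

### The job

Step the gift-box carrier, by its knob, until the near pocket's dot is right under the fixed pointer, then gather all the round puffs from the tray onto the flat scoop, carry them level and tip them down the funnel into that near pocket. Then step the carrier so that the far pocket's dot is right under the pointer and bring all the dinner rolls the same way, gathered on the scoop, carried level and tipped down the funnel into the far pocket. Leave the carrier there and lay the scoop back on its wooden board the way it lay, keeping it level except over the funnel and leaving the star tart and the jam jar where they stand.

Things in the scene. Friction and masses are not known exactly. Their poses are not given: they have to be found in the camera images.
- station: Fixed filling station; origin on the counter under the funnel's centre, x pointing away from the robot (yaw within 0.1). Dark base 340 mm (x) by 420 (y, from -160 to +260), 10 thick. The funnel's two posts and crossbar (up to 133 mm high) stand at x = 205 mm; the pointer's arm comes from a post at x = 205, y = 165 along y = 165 mm, 64 mm high.
- funnel (a point): Centre of the funnel's mouth, 137 mm above the counter: a square steel funnel, open above and below, 130 mm wide inside at the mouth, narrowing to 84 mm at its outlet, 95 mm above the counter. It is open to the -x and -y sides of the station for the scoop.
- pointer (a point): Tip of the fixed brass pointer, a small cone pointing down, 40 mm above the counter.
- slide_x (a joint): Carrier slide along the station's x axis, m, -0.065 to 0.065 at the stops; positive is away from the robot. About 2.5 N of friction; stays where it is left.
- slide_y (a joint): Carrier slide along the station's y axis, m, -0.065 to 0.065, positive to the left; friction as slide_x. The carrier bears a white box, 200 mm square, walls up to 80 mm above the counter, four pockets 92 mm square and 50 deep, two already filled (a jar, wrapped bars), and on its left a metal tab with two white dots and the knob.
- knob (a point): Grip point of the carrier's black upright knob, a cylinder 24 mm across, standing from 32 to 75 mm above the counter; this point is on its axis at 60 mm. It moves with the carrier in x and y.
- mark_near (a point): White dot with a black centre, 14 mm across, 33 mm above the counter, the one nearer to the robot; when it is under the pointer the near pocket is under the funnel.
- mark_far (a point): The same kind of dot, the one farther from the robot and to the left; when it is under the pointer the far pocket is under the funnel.
- pocket_near (a point): Centre of the floor of the box's near pocket (nearest the robot, right), for the puffs; 29 mm above the counter.
- pocket_far (a point): Centre of the floor of the box's far pocket (farthest from the robot, left), for the rolls; 29 mm above the counter.
- scoop: Loose flat steel scoop, 220 g: pan 140 mm long (x), 100 wide (y), floor 3 thick, open at the front (+x), side rims 14 high, back rim 20; origin under the pan's centre. A wooden handle runs back at y = 0 from x = -70 to -175 mm, 18 wide, from 30 to 52 mm above the pan's underside; grip it about 110 mm behind the pan's centre. Things slide off at a tilt of 27 to 36 degrees.
- scoop_mouth (a point): Middle of the pan's open front edge, 70 mm ahead of the pan's centre, 3 mm above its underside.
- board: Fixed wooden board 270 mm (x) by 120 (y), 8 thick, on which the scoop lies; origin under its centre.
- board_rest (a point): Where the scoop's origin belongs on the board's top, the scoop's x along the board's x, handle towards the robot.
- tray: Fixed aluminium tray 250 mm (x) by 210 (y), rim 14 mm high, floor 4 mm thick; origin under its centre. The puffs and rolls start on it, in six places 75 mm apart in x and 86 mm in y, the rolls lying roughly along the tray's x.
- puff1: round choux puff, golden with a paler bump on top, 34 mm across, 30 mm tall, upright sides between 11 and 19 mm above its underside, rounded below and above; origin at its centre, z up as it stands. 30 g. It may be absent (None).
- puff2: round choux puff, golden with a paler bump on top, 34 mm across, 30 mm tall, upright sides between 11 and 19 mm above its underside, rounded below and above; origin at its centre, z up as it stands. 30 g. It may be absent (None).
- puff3: round choux puff, golden with a paler bump on top, 34 mm across, 30 mm tall, upright sides between 11 and 19 mm above its underside, rounded below and above; origin at its centre, z up as it stands. 30 g. It may be absent (None).
- roll1: dinner roll, golden with dark slanting ribs, 46 mm long (its x axis), 30 wide (y), 26 tall (z), flat underneath; origin at its centre. 40 g. It may be absent (None).
- roll2: dinner roll, golden with dark slanting ribs, 46 mm long (its x axis), 30 wide (y), 26 tall (z), flat underneath; origin at its centre. 40 g. It may be absent (None).
- tart: Bystander: tart with a star, 80 mm across, 22 tall.
- jam: Bystander: jam jar 60 mm across, 85 tall.
There are look-alikes about, which are no part of the job. Leave any purple look-alike of the puff3 alone. What is shaped like the roll2 but pink is not meant.

How it is judged:
By the outcome, as a careful person would: the job done as asked, in the order asked, and still so for the second after the job is handed in, with the robot touching nothing.
Of puff1, puff2, puff3 only 2 to 3 are there at a start; the rules pass over those that are not, and their reading is None.
Of roll1, roll2 only 1 to 2 are there at a start; the rules pass over those that are not, and their reading is None.
At some moment in a run one of scoop, puff1, puff2, puff3, roll1, roll2 may be knocked a few centimetres aside while the robot is not near it.
It also fails if it takes over 210 s, if anything falls off the work surface, if the arm or the gripper's body presses on something with over 40 N, if the wrist force passes 120 N, or if a joint passes its speed limit or range.

## Working session

There is one attempt and no reset: what is moved stays moved. The work goes in short steps, Python scripts to look and compute and a shell command to move; the robot and the scene stay as the last step left them, time stands still between calls to the robot, and variables do not carry over. Pictures are saved under pics/ and viewed, at most 14 in all, crops included, and the job is handed in when it is done.

```bash
ls -la; mkdir -p pics; cat > h.py <<'E'
import numpy as np, cv2
from station import observe, read_camera, job_done
def cam(n,save=None):
    c=read_camera(n)
    if save: cv2.imwrite('pics/'+save,c['frame'])
    return c
def ray(c,px):
    p=cv2.undistortPoints(np.array([[px]],float),np.array(c['intrinsics']),np.array(c['dist']))[0,0]
    d=np.array(c['orientation'])@np.array([p[0],p[1],1]); return np.array(c['eye']),d
def at(c,px,z):
    e,d=ray(c,px); return e+d*(z-e[2])/d[2]
def proj(c,P):
    R=np.array(c['orientation']); e=np.array(c['eye']); rv=cv2.Rodrigues(R.T)[0]
    return cv2.projectPoints(np.array(P,float).reshape(-1,1,3),rv,-R.T@e,np.array(c['intrinsics']),np.array(c['dist']))[0][:,0]
E
python3 - <<'E'
from h import *
s=observe(); print({k:np.round(v,3).tolist() for k,v in s.items()})
for n in('top','side'):
    c=cam(n,n+'0.png'); print(n,np.round(c['eye'],3),np.round(c['orientation'],2).tolist(),np.round(c['intrinsics'],1).tolist())
E
python3 -m handwheel --help | head -30
```

```text
total 12
drwxr-xr-x  3 agent agent 4096 Dec  1 20:50 .
drwxr-xr-x 23 root  root  4096 Dec  1 20:50 ..
drwxr-xr-x  2 agent agent 4096 Dec  1 20:50 pics
{'time_s': 0.0, 'joint_pos': [1.113, 0.577, 0.025, 1.438, -0.015, 1.129, -0.056], 'joint_vel': [0.0, -0.001, -0.0, -0.001, -0.001, -0.0, 0.0], 'joint_torque': [0.001, -76.577, 2.251, -28.597, 0.015, 0.013, 0.0], 'tcp_pos': [0.246, -0.628, 0.23], 'tcp_rot': [[0.931, 0.365, -0.001], [0.365, -0.931, 0.002], [-0.0, -0.002, -1.0]], 'wrist_force': [0.743, 0.296, -0.597], 'torque': [0.019, 0.016, 0.033], 'gripper_force': 0.0, 'grip_width': 0.085}
top [ 0.37  -0.069  1.225] [[-0.02, -0.99, 0.12], [-1.0, 0.02, 0.03], [-0.03, -0.12, -0.99]] [[374.4, 0.0, 323.4], [0.0, 374.4, 200.7], [0.0, 0.0, 1.0]]
side [ 0.39  -0.813  0.684] [[0.98, -0.13, 0.14], [-0.18, -0.6, 0.78], [-0.02, -0.79, -0.61]] [[375.0, 0.0, 319.4], [0.0, 375.0, 200.0], [0.0, 0.0, 1.0]]invalid input: not JSON, or not a number
```

View pics/top0.png

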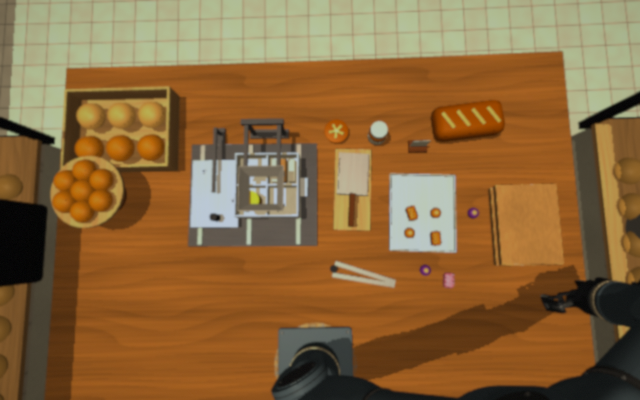

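View pics/side0.png

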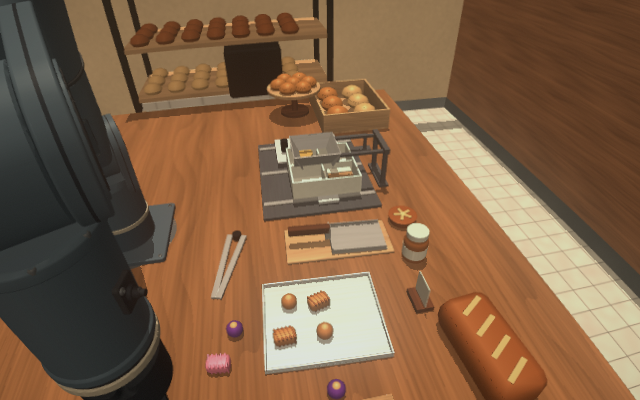

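```bash
python3 - <<'E'
from h import *
c=cam('top'); f=c['frame']
cv2.imwrite('pics/crop1.png',cv2.resize(f[125:255,180:325],None,fx=5.5,fy=4.6,interpolation=cv2.INTER_CUBIC))
for n,p,z in [('knob',(216,217),.075),('scoophandle_end',(352,226),.05),('panR',(352,172),.012),('board',(352,190),.008),('tray',(422.5,213),.01),('puffA',(436,213),.025),('puffB',(410,233),.025),('rollA',(411,213),.02),('rollB',(436,239),.02),('funnelc',(262,187),.137)]:
    print(n,np.round(at(c,p,z),3))
E
```

```text
knob [0.462 0.294 0.075]
scoophandle_end [ 0.426 -0.127  0.05 ]
panR [ 0.605 -0.134  0.012]
board [ 0.546 -0.132  0.008]
tray [ 0.465 -0.357  0.01 ]
puffA [ 0.463 -0.396  0.025]
puffB [ 0.401 -0.311  0.025]
rollA [ 0.465 -0.318  0.02 ]
rollB [ 0.38  -0.392  0.02 ]
funnelc [0.542 0.139 0.137]
```

View pics/crop1.png

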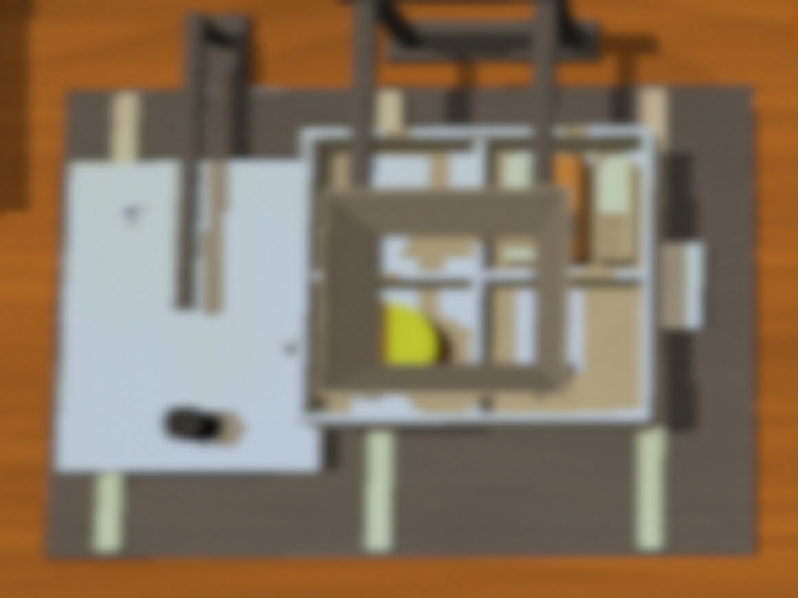

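```bash
python3 - <<'E'
from h import *
c=cam('top')
g=lambda u,v,z:at(c,(180+u/5.5,125+v/4.6),z)
for n,u,v,z in [('far',133,212,.033),('near',290,348,.033),('armend',186,308,.064),('knobtop',183,424,.075),('f1',318,192,.137),('f2',565,185,.137),('f3',572,388,.137),('f4',325,395,.137),('b1',48,557,.01),('b2',757,552,.01),('b3',752,88,.01),('b4',68,90,.01)]: print(n,np.round(g(u,v,z),4))
s=cam('side')
f=c['frame']; hsv=cv2.cvtColor(f,cv2.COLOR_BGR2HSV)[170:255,388:458]
m=cv2.inRange(hsv,(5,110,60),(25,255,255))
n,l,st,ce=cv2.connectedComponentsWithStats(m)
for i in range(1,n):
    if st[i][4]>15: print(st[i],np.round(at(c,ce[i]+[388,170],.018),4))
E
python3 -m handwheel '[[[1,0.05,0,0.1,0],[1,0.1,0.02,0.15,0],[1,0.13,0.06,0.17,0],[1,0.16,0.11,0.17,0],[1,0.18,0.15,0.17,0],[1,0.19,0.2,0.17,0],[1,0.19,0.25,0.17,0],[1,0.19,0.28,0.17,0],[1,0.19,0.28,0.17,0]]]'
python3 -c "
from h import *
cam('wrist','w1.png')"
```

```text
far [0.6162 0.348  0.033 ]
near [0.5169 0.2539 0.033 ]
armend [0.5421 0.3056 0.064 ]
knobtop [0.4616 0.3026 0.075 ]
f1 [0.6052 0.2112 0.137 ]
f2 [0.6063 0.0773 0.137 ]
f3 [0.4747 0.0747 0.137 ]
f4 [0.4734 0.2067 0.137 ]
b1 [0.3747 0.4023 0.01  ]
b2 [ 0.3691 -0.0163  0.01  ]
b3 [ 0.7023 -0.0196  0.01  ]
b4 [0.7122 0.3972 0.01  ]
[  0   0  70  85 661] [ 0.4791 -0.3629  0.018 ]
[ 18  36  11  14 112] [ 0.4658 -0.3196  0.018 ]
[43 38  9  9 67] [ 0.465  -0.3951  0.018 ]
[17 58  9  9 63] [ 0.4026 -0.3093  0.018 ]
[ 43  62  10  13 113] [ 0.3838 -0.3909  0.018 ]
time_s: 1.15
tcp_pos: [0.4372, -0.3451, 0.4016]
tcp_rot: [[0.93, 0.367, 0.001], [0.367, -0.93, 0.001], [0.001, -0.0, -1.0]]
wrist_force: [1.0, -0.5, 0.3]
grip_width: 0.0856
gripper_force: 0.0
```

View pics/w1.png

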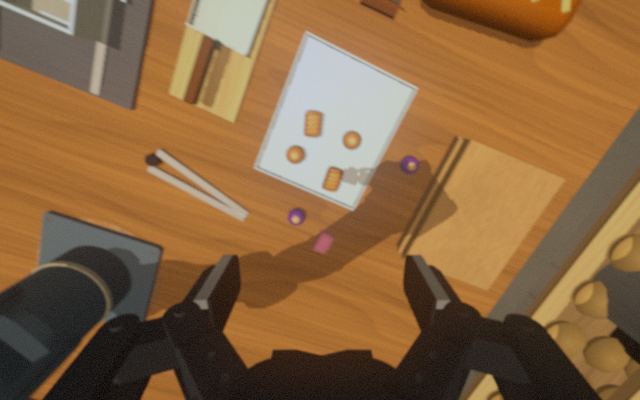

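```bash
python3 -m handwheel '[[[1,0.02,0.045,0,-5],[1,0.03,0.09,0,-10],[1,0.04,0.135,0,-15],[1,0.05,0.18,0,-21.5],[1,0.05,0.225,0,-21.5],[1,0.05,0.27,0,-21.5],[1,0.05,0.315,0,-21.5],[1,0.05,0.36,0,-21.5],[1,0.05,0.405,-0.02,-21.5],[1,0.04,0.45,-0.04,-21.5]]]' | head -1
python3 -m handwheel '[[[1,-0.01,0.045,-0.02,0],[1,-0.02,0.09,-0.04,0],[1,-0.03,0.135,-0.06,0],[1,-0.04,0.18,-0.08,0],[1,-0.04,0.198,-0.08,0],[1,-0.04,0.198,-0.08,0],[1,-0.04,0.198,-0.08,0]]]'
python3 -c "
from h import *
c=cam('wrist','w2.png');print(np.round(proj(c,[[.4616,.3026,.075],[.5169,.2539,.033],[.54,.307,.04],[.6162,.348,.033]])))"
```

```text
time_s: 2.2
time_s: 2.9
tcp_pos: [0.4368, 0.299, 0.2812]
tcp_rot: [[1.0, -0.001, -0.0], [-0.001, -1.0, -0.001], [-0.0, 0.001, -1.0]]
wrist_force: [-0.1, -0.9, -0.1]
grip_width: 0.0856
gripper_force: 0.0
[[318. 149.]
 [356. 100.]
 [314.  81.]
 [278.  10.]]
```

View pics/w2.png

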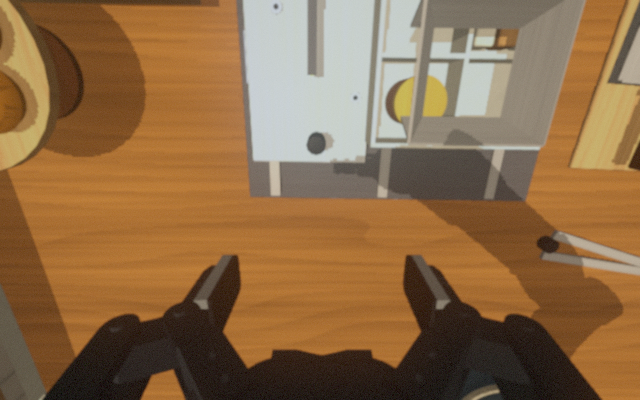

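```bash
python3 - <<'E'
from h import *
c=cam('wrist')
for n,p,z in [('knob',(317,141),.075),('near',(355,98),.033),('far',(276.5,6.5),.033),('armend',(317,75),.064),('armend60',(317,75),.058)]: print(n,np.round(at(c,p,z),4))
s=cam('side'); q=proj(s,[[.54,.307,.04],[.517,.254,.033],[.46,.303,.075],[.543,.14,.137]]); print(q.round(1))
f=c['frame']
a=cv2.resize(f[0:170,240:420],None,fx=4,fy=3.5,interpolation=cv2.INTER_CUBIC)[:300]
b=cv2.resize(s['frame'][125:205,255:375],None,fx=6,fy=3.7,interpolation=cv2.INTER_CUBIC)
cv2.imwrite('pics/crop2.png',np.vstack([a[:, :720],b]))
E
```

```text
knob [0.4719 0.3024 0.075 ]
near [0.5202 0.254  0.033 ]
far [0.6204 0.3489 0.033 ]
armend [0.5454 0.302  0.064 ]
armend60 [0.5458 0.3021 0.058 ]
[[305.4 146.2]
 [301.1 156.5]
 [281.5 140.2]
 [313.9 145. ]]
```

View pics/crop2.png

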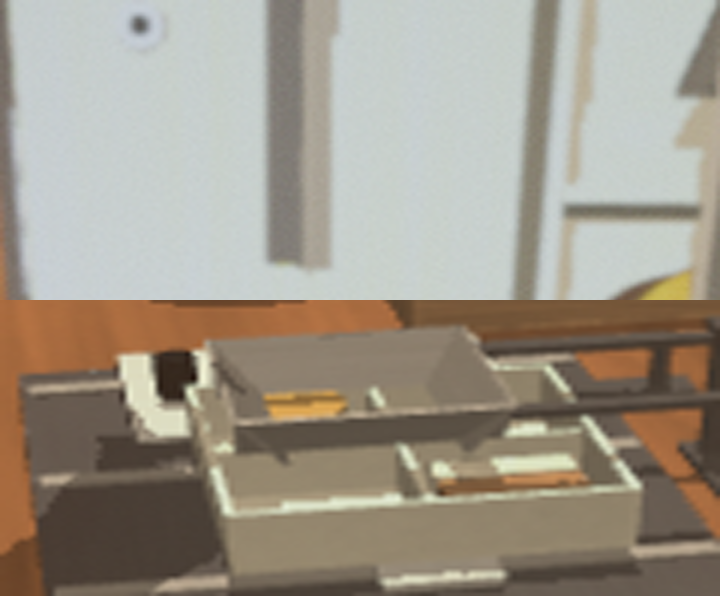

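```bash
python3 -m handwheel '[[[1,0.031,0.004,-0.05,0],[1,0.031,0.004,-0.1,0],[1,0.031,0.004,-0.15,0],[1,0.031,0.004,-0.19,0],[1,0.031,0.004,-0.215,0],[1,0.031,0.004,-0.236,0],[0,0.031,0.004,-0.236,0],[0,0.031,0.004,-0.236,0],[0,0.031,0.004,-0.236,0],[0,0.031,0.004,-0.236,0]]]' 40
python3 -m handwheel '[[[0,0,0,0,0],[0,0,0,0,0],[0,0.01,0.02,0,0],[0,0.02,0.04,0,0],[0,0.022,0.051,0,0],[0,0.022,0.051,0,0],[0,0.022,0.051,0,0]]]'
python3 -c "
from h import *
c=cam('wrist','w3.png');print(c['eye'])"
```

```text
time_s: 4.05
tcp_pos: [0.4684, 0.3037, 0.0468]
tcp_rot: [[1.0, -0.002, 0.002], [-0.002, -1.0, 0.002], [0.002, -0.002, -1.0]]
wrist_force: [-1.6, 5.9, 3.3]
grip_width: 0.028
gripper_force: 5.7
time_s: 4.75
tcp_pos: [0.4906, 0.3563, 0.047]
tcp_rot: [[1.0, -0.001, 0.003], [-0.001, -1.0, 0.003], [0.003, -0.003, -1.0]]
wrist_force: [0.5, 2.6, 5.3]
grip_width: 0.0225
gripper_force: 39.5
[0.57572605 0.35484043 0.18945911]
```

View pics/w3.png

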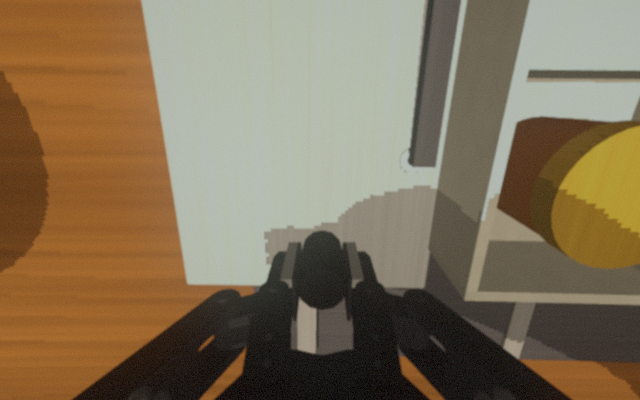

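```bash
python3 -m handwheel '[[[1,0,0,0,0],[1,0,0,0,0],[1,0,0,0,0],[1,0,0,0,0],[1,0,0,0.05,0],[1,-0.02,0.05,0.06,0],[1,-0.04,0.09,0.06,0],[1,-0.04,0.09,0.06,0],[1,-0.04,0.09,0.06,0]]]'
python3 - <<'E'
from h import *
c=cam('wrist'); q=proj(c,[[.545,.305,.04],[.543,.305,.033]]); print(q,c['eye'])
u,v=q[0].astype(int); f=c['frame'][max(0,v-60):v+60,u-80:u+80]; print(u-80,max(0,v-60))
cv2.imwrite('pics/crop3.png',cv2.resize(f,None,fx=5,fy=5,interpolation=cv2.INTER_CUBIC))
E
```

```text
time_s: 5.7
tcp_pos: [0.4481, 0.4457, 0.1052]
tcp_rot: [[1.0, 0.002, -0.001], [0.002, -1.0, 0.0], [-0.001, -0.0, -1.0]]
wrist_force: [0.9, -1.0, -0.1]
grip_width: 0.0855
gripper_force: 0.0
[[533.34305258  77.44889363]
 [525.47376184  81.25968397]] [0.53374547 0.44486909 0.24733199]
453 17
```

View pics/crop3.png

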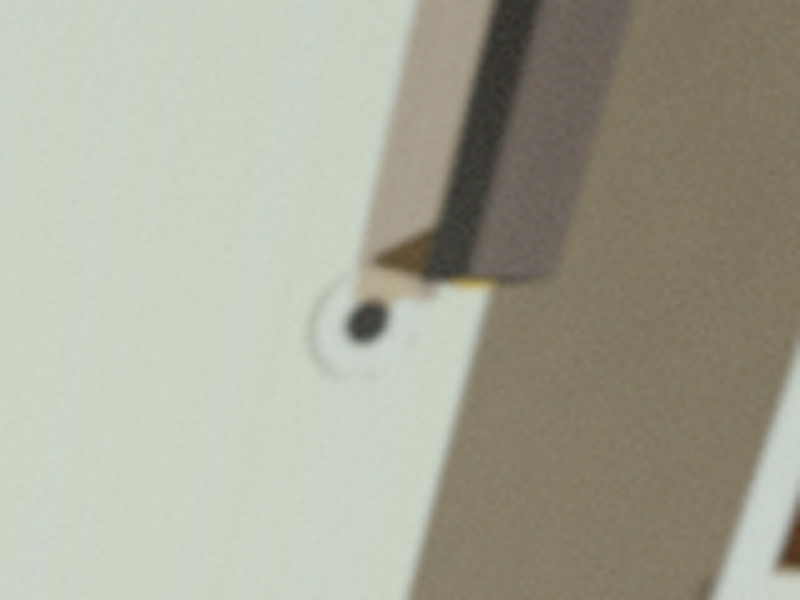

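```bash
python3 - <<'E'
from h import *
c=cam('wrist')
p=at(c,(527.6,69.4),.04);d=at(c,(526.4,81.4),.033);print(p,d,p-d)
E
```

```text
[0.5507303  0.30790545 0.04      ] [0.54375117 0.30232235 0.033     ] [0.00697913 0.0055831  0.007     ]
```

```bash
python3 -m handwheel '[[[1,0.02,-0.05,0,0],[1,0.04,-0.09,0,0],[1,0.04,-0.09,0,0],[1,0.04,-0.09,-0.03,0],[1,0.04,-0.09,-0.06,0],[0,0.04,-0.09,-0.06,0],[0,0.04,-0.09,-0.06,0],[0,0.04,-0.09,-0.06,0],[0,0.04,-0.09,-0.06,0],[0,0.04,-0.09,-0.06,0]]]' 40
python3 -m handwheel '[[[0,0,0,0,0],[0,0.0035,0.003,0,0],[0,0.007,0.0055,0,0],[0,0.007,0.0055,0,0],[0,0.007,0.0055,0,0],[1,0.007,0.0055,0,0],[1,0.007,0.0055,0,0],[1,0.007,0.0055,0,0],[1,0.007,0.0055,0,0],[1,0.007,0.0055,0.05,0]]]'
python3 -m handwheel '[[[1,0,0,0.01,0],[1,-0.02,0.05,0.01,0],[1,-0.047,0.085,0.01,0],[1,-0.047,0.085,0.01,0],[1,-0.047,0.085,0.01,0]]]'
python3 - <<'E'
from h import *
c=cam('wrist'); q=proj(c,[[.5507,.308,.04],[.5507,.308,.033]]); print(q,c['eye'])
u,v=q[0].astype(int); x0,y0=u-60,max(0,v-40); f=c['frame'][y0:y0+80,x0:x0+120]; print(x0,y0)
cv2.imwrite('pics/crop4.png',cv2.resize(f,None,fx=6,fy=6,interpolation=cv2.INTER_CUBIC))
E
```

```text
time_s: 6.8
tcp_pos: [0.4903, 0.355, 0.0469]
tcp_rot: [[1.0, -0.002, 0.002], [-0.002, -1.0, 0.001], [0.002, -0.001, -1.0]]
wrist_force: [0.1, -0.3, 5.4]
grip_width: 0.0231
gripper_force: 38.9
time_s: 7.8
tcp_pos: [0.4935, 0.3574, 0.0902]
tcp_rot: [[1.0, -0.001, -0.009], [-0.001, -1.0, -0.007], [-0.009, 0.007, -1.0]]
wrist_force: [-0.1, -0.0, -0.4]
grip_width: 0.0858
gripper_force: 0.0
time_s: 8.3
tcp_pos: [0.4481, 0.4463, 0.1053]
tcp_rot: [[1.0, 0.002, -0.0], [0.002, -1.0, 0.0], [-0.0, -0.0, -1.0]]
wrist_force: [0.8, -1.0, -0.6]
grip_width: 0.0851
gripper_force: 0.0
[[531.87150264  68.03616614]
 [524.70862397  69.00949493]] [0.53368988 0.44548851 0.24746868]
471 28
```

View pics/crop4.png

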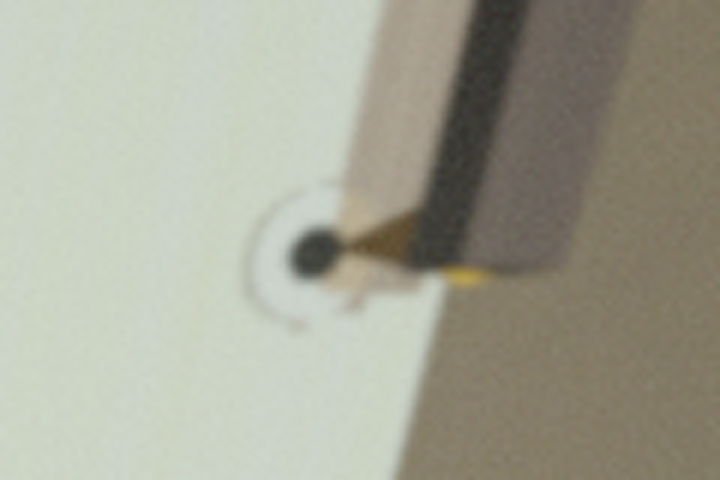

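```bash
python3 -m handwheel '[[[1,0,0,0.05,0],[1,0,-0.02,0.1,0],[1,0.01,-0.05,0.15,0],[1,0.02,-0.1,0.18,0],[1,0.03,-0.15,0.18,0],[1,0.03,-0.2,0.18,0],[1,0.03,-0.25,0.18,0],[1,0.03,-0.3,0.18,0],[1,0.03,-0.35,0.18,0],[1,0.03,-0.4,0.18,0]]]' |head -1
python3 -m handwheel '[[[0.7,0,-0.05,0,0],[0.7,0,-0.1,0,0],[0.7,-0.01,-0.15,0,0],[0.7,-0.02,-0.2,0,0],[0.7,-0.03,-0.25,0,0],[0.7,-0.05,-0.3,-0.01,0],[0.7,-0.06,-0.35,-0.02,0],[0.7,-0.06,-0.37,-0.03,0],[0.7,-0.06,-0.37,-0.03,0]]]' |head -2
python3 - <<'E'
from h import *
c=cam('wrist','w4.png')
f=c['frame']; hsv=cv2.cvtColor(f,cv2.COLOR_BGR2HSV)
x0,y0=200,0
m=cv2.inRange(hsv,(5,100,60),(25,255,255)); m[250:]=0
n,l,st,ce=cv2.connectedComponentsWithStats(m)
for i in range(1,n):
    if 100<st[i][4]<6000: print(st[i],np.round(at(c,ce[i],.018),4))
E
```

```text
time_s: 9.35
time_s: 10.25
tcp_pos: [0.4159, -0.3122, 0.2539]
[312 105  27  37 723] [ 0.469  -0.3184  0.018 ]
[372 111  25  25 482] [ 0.4678 -0.3941  0.018 ]
[307 160  23  23 408] [ 0.4055 -0.308   0.018 ]
[367 168  23  32 653] [ 0.3871 -0.3905  0.018 ]
```

View pics/w4.png

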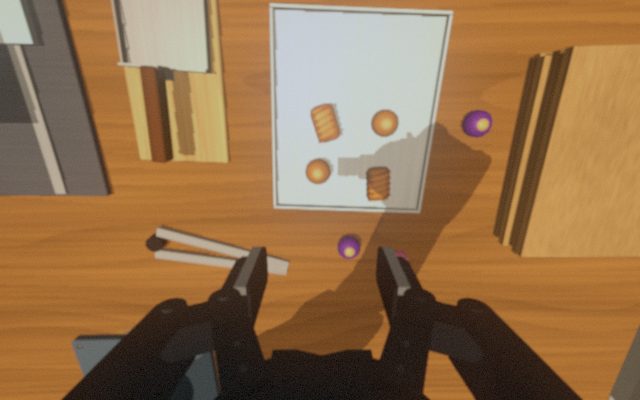

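```bash
python3 - <<'E'
from h import *
c=cam('wrist')
for p,z in [((118,64),.028),((209,73),.028),((140,67),.06),((159,67),.06),((151,162),.06),((170,161),.06)]: print(p,np.round(at(c,p,z),4))
E
python3 -m handwheel '[[[0.7,-0.01,0.004,-0.05,0],[0.7,-0.01,0.004,-0.1,0],[0.7,-0.01,0.004,-0.15,0],[0.7,-0.01,0.004,-0.2,0],[0.7,-0.01,0.004,-0.235,0],[0.7,-0.01,0.004,-0.249,0],[0.7,-0.01,0.004,-0.249,0],[0.2,-0.01,0.004,-0.249,0],[0.2,-0.01,0.004,-0.249,0],[0.2,-0.01,0.004,-0.249,0]]]' 20
python3 -m handwheel '[[[0.2,0,0,0,0],[0.2,0,0,0,0],[0.2,0,0,0.04,0],[0.2,0,0,0.08,0],[0.2,0,0,0.12,0]]]'
```

```text
(118, 64) [ 0.5381 -0.076   0.028 ]
(209, 73) [ 0.5284 -0.1794  0.028 ]
(140, 67) [ 0.5322 -0.1188  0.06  ]
(159, 67) [ 0.5321 -0.1388  0.06  ]
(151, 162) [ 0.4298 -0.109   0.06  ]
(170, 161) [ 0.4309 -0.1316  0.06  ]
time_s: 11.35
tcp_pos: [0.4104, -0.3029, 0.0079]
tcp_rot: [[1.0, -0.001, 0.002], [-0.001, -1.0, -0.001], [0.002, 0.001, -1.0]]
wrist_force: [-0.1, 1.0, 6.0]
grip_width: 0.0326
gripper_force: 19.9
time_s: 11.85
tcp_pos: [0.4094, -0.3026, 0.1285]
tcp_rot: [[1.0, -0.002, 0.001], [-0.002, -1.0, -0.0], [0.001, 0.0, -1.0]]
wrist_force: [0.8, 0.2, -0.6]
grip_width: 0.0327
gripper_force: 20.4
```

```bash

python3 -m handwheel '[[[0.2,0.04,0.03,0.02,0],[0.2,0.08,0.06,0.02,-2],[0.2,0.12,0.09,0.02,-5],[0.2,0.16,0.12,0.02,-5],[0.2,0.2,0.15,0.02,-5],[0.2,0.21,0.167,0,-5],[0.2,0.21,0.167,-0.05,-5],[0.2,0.21,0.167,-0.09,-5],[0.2,0.21,0.167,-0.112,-5],[0.2,0.21,0.167,-0.112,-5]]]'
python3 -m handwheel '[[[0.2,0,0,0,0],[0.6,0,0,0,0],[0.6,0,0,0,0],[0.6,0,0,0,0],[0.6,0,0,0.05,0],[0.6,0,0,0.1,0],[0.7,-0.03,-0.04,0.14,2],[0.7,-0.07,-0.08,0.14,5],[0.7,-0.11,-0.12,0.14,5],[0.7,-0.15,-0.16,0.14,5]]]'
python3 -m handwheel '[[[0.7,-0.02,-0.04,0,0],[0.7,-0.04,-0.08,0,0],[0.7,-0.04,-0.1,0,0],[0.7,-0.04,-0.1,0,0]]]'|head -2
cat > look.py <<'E'
from h import *
def comps(c,z=.018,rows=250):
    hsv=cv2.cvtColor(c['frame'],cv2.COLOR_BGR2HSV)
    m=cv2.inRange(hsv,(5,100,60),(25,255,255)); m[rows:]=0
    n,l,st,ce=cv2.connectedComponentsWithStats(m)
    for i in range(1,n):
        if 100<st[i][4]<4000: print(st[i],np.round(at(c,ce[i],z),4))
if __name__=='__main__':
    import sys
    comps(cam('wrist',sys.argv[1]))
E
python3 look.py w5.png
```

```text
time_s: 12.85
tcp_pos: [0.6188, -0.1353, 0.0128]
tcp_rot: [[0.996, -0.088, -0.002], [-0.088, -0.996, 0.0], [-0.002, -0.0, -1.0]]
wrist_force: [-1.0, -0.5, 0.4]
grip_width: 0.0323
gripper_force: 22.2
time_s: 13.85
tcp_pos: [0.4903, -0.275, 0.1552]
tcp_rot: [[1.0, -0.001, 0.002], [-0.001, -1.0, -0.001], [0.002, 0.001, -1.0]]
wrist_force: [1.5, -1.2, 0.1]
grip_width: 0.06
gripper_force: 0.0
time_s: 14.25
tcp_pos: [0.4497, -0.3777, 0.1545]
[  0   0  40  15 517] [ 0.6048 -0.1332  0.018 ]
[ 240  145   39   48 1204] [ 0.4685 -0.317   0.018 ]
[321 153  32  32 798] [ 0.4676 -0.3939  0.018 ]
[454 165  16  15 186] [ 0.4626 -0.5184  0.018 ]
[319 221  27  29 730] [ 0.3937 -0.39    0.018 ]
```

View pics/w5.png

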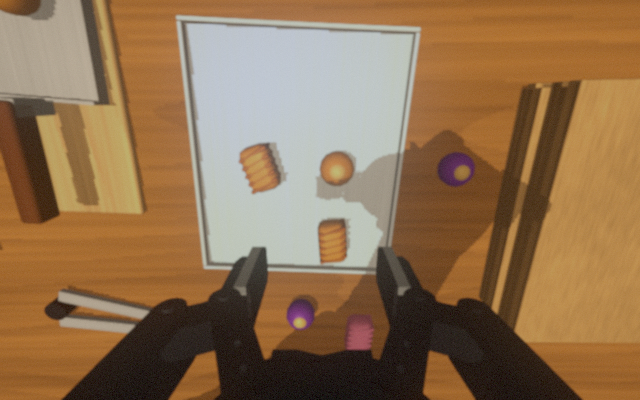

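```bash

python3 -m handwheel '[[[0.7,0.018,-0.016,-0.04,0],[0.7,0.018,-0.016,-0.09,0],[0.7,0.018,-0.016,-0.13,0],[0.7,0.018,-0.016,-0.149,0],[0.7,0.018,-0.016,-0.149,0],[0.2,0.018,-0.016,-0.149,0],[0.2,0.018,-0.016,-0.149,0],[0.2,0.018,-0.016,-0.149,0],[0.2,0.018,-0.016,-0.149,0],[0.2,0.018,-0.016,-0.149,0]]]' 20
python3 -m handwheel '[[[0.2,0,0,0,0],[0.2,0,0,0.05,0],[0.2,0,0,0.1,0],[0.2,0.02,0.04,0.13,0],[0.2,0.04,0.08,0.14,-5],[0.2,0.06,0.12,0.14,-5],[0.2,0.08,0.16,0.14,-5],[0.2,0.09,0.2,0.14,-5],[0.2,0.1,0.24,0.14,-5],[0.2,0.1015,0.262,0.14,-5]]]'
```

```text
time_s: 15.3
tcp_pos: [0.4706, -0.39, 0.0068]
tcp_rot: [[1.0, -0.001, 0.003], [-0.001, -1.0, -0.001], [0.003, 0.001, -1.0]]
wrist_force: [-0.1, 2.3, 7.5]
grip_width: 0.0333
gripper_force: 20.5
time_s: 16.3
tcp_pos: [0.5723, -0.1232, 0.1458]
tcp_rot: [[0.996, -0.084, 0.002], [-0.084, -0.996, 0.002], [0.002, -0.002, -1.0]]
wrist_force: [1.5, -0.8, -0.2]
grip_width: 0.0327
gripper_force: 20.3
```

```bash

python3 -m handwheel '[[[0.2,-0.002,-0.006,-0.04,0],[0.2,-0.002,-0.006,-0.08,0],[0.2,-0.002,-0.006,-0.12,0],[0.2,-0.002,-0.006,-0.132,0],[0.2,-0.002,-0.006,-0.132,0],[0.6,-0.002,-0.006,-0.132,0],[0.6,-0.002,-0.006,-0.132,0],[0.6,-0.002,-0.006,-0.132,0],[0.6,-0.002,-0.006,-0.08,0],[0.6,-0.002,-0.006,-0.04,0]]]'
python3 -m handwheel '[[[0.6,-0.05,0,0.03,0],[0.6,-0.09,0.006,0.04,0],[0.6,-0.09,0.006,0.04,0],[0.6,-0.09,0.006,0.04,0]]]'|head -2
python3 look.py w6.png
```

```text
time_s: 17.3
tcp_pos: [0.5685, -0.1336, 0.1062]
tcp_rot: [[0.996, -0.089, -0.001], [-0.089, -0.996, 0.0], [-0.002, -0.0, -1.0]]
wrist_force: [1.7, -0.4, -0.2]
grip_width: 0.0515
gripper_force: 0.0
time_s: 17.7
tcp_pos: [0.4788, -0.1278, 0.1464]
[ 295    5   42   48 1503] [ 0.6166 -0.1361  0.018 ]
[ 300   75   39   39 1169] [ 0.5661 -0.1345  0.018 ]
[ 494  157   48   51 1740] [ 0.4695 -0.3194  0.018 ]
[556 228  48  22 835] [ 0.3996 -0.3895  0.018 ]
```

View pics/w6.png

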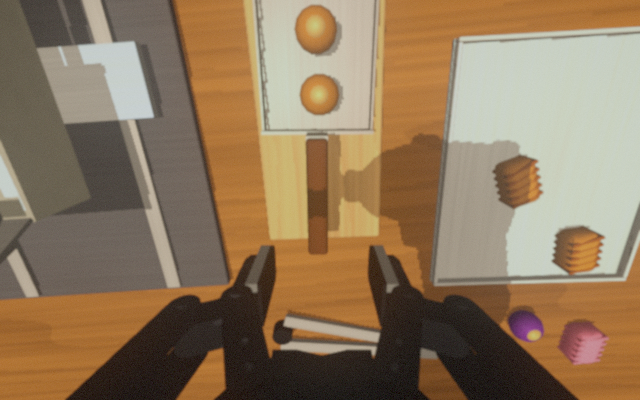

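```bash

python3 -m handwheel '[[[0.6,0.015,0.002,-0.04,0],[0.6,0.015,0.002,-0.08,0],[0.6,0.015,0.002,-0.105,0],[0.6,0.015,0.002,-0.117,0],[0.6,0.015,0.002,-0.117,0],[0,0.015,0.002,-0.117,0],[0,0.015,0.002,-0.117,0],[0,0.015,0.002,-0.117,0],[0,0.015,0.002,-0.117,0],[0,0.015,0.002,-0.117,0]]]' 120
python3 -c "
from look import *
c=cam('wrist','g1.png');comps(c);print(np.round(c['orientation'],3).tolist(),c['eye'])"
python3 -m handwheel '[[[0,0,0,0,0],[0,0,0,0.005,0],[0,0,0,0.01,0],[0,0,0,0.015,0],[0,0,0,0.015,0]]]'
python3 -c "
from look import *
c=cam('wrist','g2.png');comps(c);print(observe()['torque'],c['eye'])"

```

```text
time_s: 18.75
tcp_pos: [0.4949, -0.1258, 0.0295]
tcp_rot: [[0.996, -0.089, 0.003], [-0.089, -0.996, -0.0], [0.003, 0.0, -1.0]]
wrist_force: [-1.8, 1.2, 7.0]
grip_width: 0.0163
gripper_force: 117.3
[ 281    0   79   56 3442] [ 0.6117 -0.1364  0.018 ]
[ 292   92   68   69 3613] [ 0.5652 -0.1351  0.018 ]
[597 219  43  31 944] [ 0.4863 -0.3025  0.018 ]
[[-0.088, -0.941, -0.326], [-0.996, 0.083, 0.028], [0.0, 0.328, -0.945]] [ 0.57973018 -0.13420852  0.17189257]
time_s: 19.3
tcp_pos: [0.4942, -0.1258, 0.0439]
tcp_rot: [[0.996, -0.089, 0.001], [-0.089, -0.996, -0.0], [0.001, 0.0, -1.0]]
wrist_force: [0.8, 0.1, -2.9]
grip_width: 0.0162
gripper_force: 117.4
[ 282    0   77   62 3798] [ 0.6125 -0.1364  0.018 ]
[ 292   99   69   67 3525] [ 0.56   -0.1352  0.018 ]
[ 579  208   61   42 2109] [ 0.4816 -0.3111  0.018 ]
[0.03610562 0.39095839 0.04366185] [ 0.57927392 -0.13421187  0.18619954]
```

```bash
python3 - <<'E'
from h import *
a=cv2.imread('pics/g1.png',0);b=cv2.imread('pics/g2.png',0)
pts=cv2.goodFeaturesToTrack(a[:260],60,0.02,12)
q,s,e=cv2.calcOpticalFlowPyrLK(a,b,pts,None,winSize=(25,25))
for p,r,k in zip(pts[:,0],q[:,0],s): 
    if k and 190<p[0]<450: print(p.round(),(r-p).round(1))
E
```

```text
[302. 206.] [ 0.  -0.3]
[232. 183.] [ 0.5 -0.2]
[227.  65.] [-0.1 -6.4]
[238. 159.] [-0.3 -5.7]
[233. 116.] [-0.3 -6.1]
[305. 190.] [0.1 0.2]
[403. 176.] [-0.2  0.3]
[400. 188.] [-0.3  0.3]
[227.  13.] [ 0.1 -7.2]
[243. 177.] [ 0.3 -0.1]
[341. 208.] [ 0.1 -0.2]
[316.  57.] [1.3 6.2]
[352. 253.] [-0.  0.]
[344.  95.] [0.7 6. ]
[360.   2.] [0.1 7.2]
[351.  52.] [-2.8  6.9]
[291. 253.] [0.1 1.1]
[356. 145.] [0.5 5.1]
[299. 220.] [-0.  -0.7]
[337. 189.] [0.4 0.1]
[362. 111.] [0.3 5.5]
[278. 257.] [0.4 0.5]
[268. 223.] [ 9.8 -9.1]
[282. 219.] [ 8.1 -7.8]
[229.  82.] [-0.1 -5.7]
[363.  33.] [0.6 2.6]
[343. 241.] [-0.1  0.1]
[325. 187.] [0.8 0.3]
[224.  31.] [-0.2 -7. ]
[416. 169.] [  0.9 -12.6]
[234. 130.] [-0.2 -5.6]
[299. 240.] [0.1 0.9]
[415. 185.] [-0.9  0.5]
[364. 177.] [3.6 0.3]
[443. 157.] [-3.9 -5.8]
[363. 134.] [0.6 4.8]
[225.  43.] [-0.2 -6.7]
```

```bash

python3 -m handwheel '[[[0,0,0,0.01,0],[0,0,0,0.03,0],[0,0,0,0.055,0],[0,0,0,0.085,0],[0,0,0,0.115,0],[0,0,0,0.145,0],[0,0,0,0.17,0],[0,0,0,0.19,0],[0,0,0,0.2,0],[0,0,0,0.2,0]]]' |head -2
python3 -m handwheel '[[[0,0,0.004,0,0],[0,-0.002,0.012,0,0],[0,-0.005,0.025,0,0.5],[0,-0.01,0.043,0,1],[0,-0.016,0.065,0,1.5],[0,-0.022,0.088,0,2],[0,-0.028,0.11,0,2.5],[0,-0.034,0.133,0,3],[0,-0.04,0.156,0,3.5],[0,-0.046,0.178,0,4]]]' |head -2
python3 -m handwheel '[[[0,-0.006,0.022,0,0.4],[0,-0.012,0.042,0,0.4],[0,-0.017,0.06,0,0.4],[0,-0.021,0.074,0,0.4],[0,-0.024,0.084,0,0.4],[0,-0.025,0.09,0,0.4],[0,-0.025,0.091,0,0.4],[0,-0.025,0.091,0,0.4]]]'
python3 -c "
from look import *
c=cam('wrist','g3.png');comps(c)
a=cv2.imread('pics/g1.png')
cv2.imwrite('pics/v13.png',cv2.resize(c['frame'],(640,400)))
t=cam('top','t3.png')"
```

```text
time_s: 20.35
tcp_pos: [0.4943, -0.1258, 0.2443]
time_s: 21.35
tcp_pos: [0.4467, 0.0544, 0.2426]
time_s: 22.15
tcp_pos: [0.423, 0.143, 0.243]
tcp_rot: [[1.0, -0.012, -0.0], [-0.012, -1.0, -0.0], [-0.0, 0.0, -1.0]]
wrist_force: [1.0, 0.5, -3.2]
grip_width: 0.0165
gripper_force: 117.9
[ 297  121   67   66 3404] [0.4389 0.1312 0.018 ]
```

View pics/g3.png

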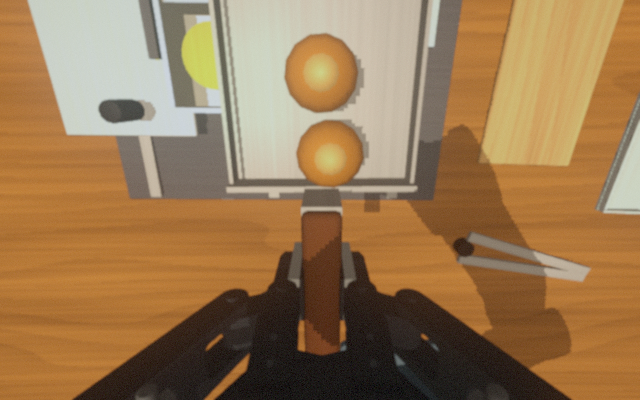

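```bash
cat > flow.py <<'E'
from h import *
import sys
a=cv2.imread('pics/'+sys.argv[1],0); c=cam('wrist',sys.argv[2]); b=cv2.cvtColor(c['frame'],cv2.COLOR_BGR2GRAY)
T=a[180:202,235:300]
r=cv2.matchTemplate(b[100:300],T,cv2.TM_CCOEFF_NORMED); _,v,_,l=cv2.minMaxLoc(r); print('backrim shift',l[0]-235,l[1]+100-180,round(v,2))
hsv=cv2.cvtColor(c['frame'],cv2.COLOR_BGR2HSV); m=cv2.inRange(hsv,(5,120,60),(25,255,255)); m[200:]=0; m[:,:230]=0; m[:,420:]=0
n,l,st,ce=cv2.connectedComponentsWithStats(m)
for i in range(1,n):
    if st[i][4]>300: print(st[i])
E
python3 -m handwheel '[[[0,0,0,0,0],[0,0,0,0,0],[0,0,0,0,0],[0,0,0,0,0]]]' 20
python3 flow.py g3.png g4.png
```

```text
time_s: 22.65
tcp_pos: [0.4229, 0.1432, 0.2431]
tcp_rot: [[1.0, -0.012, 0.0], [-0.012, -1.0, 0.0], [0.0, -0.0, -1.0]]
wrist_force: [-0.3, -0.6, -3.5]
grip_width: 0.0164
gripper_force: 118.0
backrim shift 0 0 1.0
[ 286   42   71   77 3952]
[ 297  120   66   67 3236]
```

```bash

python3 -m handwheel '[[[0.05,0,0,0,0],[0.05,0,0,0,0],[0.05,0,0,0,0],[0.05,0,0,0,0]]]' 20 | tail -3
python3 flow.py g3.png g5.png
```

```text
wrist_force: [0.0, 0.1, -3.3]
grip_width: 0.0163
gripper_force: 118.0
backrim shift 0 0 1.0
[ 286   42   71   77 3938]
[ 297  120   66   67 3236]
```

```bash

for i in 1; do python3 -m handwheel '[[[0.17,0,0,0,0],[0.17,0,0,0,0]]]' 20 | tail -2;python3 -m handwheel '[[[0.185,0,0,0,0],[0.185,0,0,0,0]]]' 20 | tail -2;  python3 -m handwheel '[[[0.19,0,0,0,0],[0.19,0,0,0,0]]]' 20 | tail -2; python3 -m handwheel '[[[0.193,0,0,0,0],[0.193,0,0,0,0]]]' 20 | tail -2; done
python3 flow.py g3.png g6.png
```

```text
grip_width: 0.0162
gripper_force: 117.9
grip_width: 0.0165
gripper_force: 117.4
grip_width: 0.0166
gripper_force: 94.9
grip_width: 0.0167
gripper_force: 81.3
backrim shift 0 0 1.0
[ 286   42   77  145 7178]
```

```bash

python3 -m handwheel '[[[0.198,0,0,0,0],[0.198,0,0,0,0],[0.198,0,0,0,0]]]' 20 | tail -2;  python3 flow.py g3.png g6.png
python3 -m handwheel '[[[0.202,0,0,0,0],[0.202,0,0,0,0],[0.202,0,0,0,0]]]' 20 | tail -2;  python3 flow.py g3.png g7.png
```

```text
grip_width: 0.0171
gripper_force: 58.5
backrim shift 0 0 0.99
[ 286   42   71   77 3950]
[ 297  120   66   67 3237]
grip_width: 0.0176
gripper_force: 40.2
backrim shift 0 0 0.99
[ 286   42   71   77 3953]
[ 297  120   66   67 3244]
```

```bash

python3 -m handwheel '[[[0.205,0,0,0,0],[0.205,0,0,0,0],[0.205,0,0,0,0]]]' 20 | tail -2;  python3 flow.py g3.png g8.png
python3 -m handwheel '[[[0.207,0,0,0,0],[0.207,0,0,0,0],[0.207,0,0,0,0]]]' 20 | tail -2;  python3 flow.py g3.png g9.png
```

```text
grip_width: 0.0174
gripper_force: 26.4
backrim shift 0 0 0.99
[ 286   42   71   77 3950]
[ 297  120   66   67 3241]
grip_width: 0.0179
gripper_force: 17.1
backrim shift 0 0 1.0
[ 287   42   71   77 3915]
[ 297  120   66   67 3224]
```

```bash

python3 -m handwheel '[[[0.208,0,0,0,0],[0.208,0,0,0,0],[0.208,0,0,0,0]]]' 20 | tail -3;  python3 flow.py g3.png g10.png
python3 -m handwheel '[[[0.209,0,0,0,0],[0.209,0,0,0,0],[0.209,0,0,0,0]]]' 20 | tail -3;  python3 flow.py g3.png g11.png
```

```text
wrist_force: [0.4, 0.7, -3.0]
grip_width: 0.0182
gripper_force: 12.4
backrim shift 3 13 0.78
[ 295   91   62  106 4387]
wrist_force: [-1.1, 1.5, -2.7]
grip_width: 0.0179
gripper_force: 11.6
backrim shift -158 87 0.76
[ 302    4   40   44 1363]
```

```bash

python3 -m handwheel '[[[0.209,0,0,0,0],[0.209,0,0,0,0],[0.209,0,0,0,0],[0.209,0,0,0,0],[0.209,0,0,0,0]]]' 20 | tail -3
cat > st.py <<'E'
from h import *
for n in('wrist','top','side'):
    c=cam(n,f'st_{n}.png'); hsv=cv2.cvtColor(c['frame'],cv2.COLOR_BGR2HSV)
    m=cv2.inRange(hsv,(8,150,110),(22,255,255)) if n!='wrist' else cv2.inRange(hsv,(5,120,60),(25,255,255))
    if n=='top': m[:,:225]=0;m[:,300:]=0;m[:150]=0;m[225:]=0
    if n=='side': m[:130]=0;m[210:]=0;m[:,:275]=0;m[:,380:]=0
    if n=='wrist': m[250:]=0
    k,l,s,ce=cv2.connectedComponentsWithStats(m)
    for i in range(1,k):
        if s[i][4]>(6 if n!='wrist' else 200): print(n,s[i])
w=[];print(observe()['wrist_force'])
E
python3 st.py
```

```text
wrist_force: [-0.5, 2.1, -1.8]
grip_width: 0.0178
gripper_force: 12.9
wrist [    0     0   640   250 72339]
wrist [332  13  31  37 875]
wrist [302  30  29  34 718]
top [263 152   7  13  79]
top [261 179  16  14 104]
side [275 139   5   4  12]
side [355 139   8   6  42]
side [367 138   6  10  45]
side [363 155   9  18  71]
side [377 154   3  12  29]
side [315 166   8   2  11]
side [368 174  12  16  72]
side [377 192   3   6  12]
side [364 208  16   2  23]
[-1.8033724   2.04620708 -0.92394808]
```

```bash
python3 - <<'E'
from h import *
c=cam('wrist','a.png'); print(c['intrinsics'][0][0],c['eye'])
for p in [(347.5,31),(316.5,47)]: print(np.round(at(c,p,.044),4), np.round(at(c,p,.137),4))
print(proj(c,[[.542+a*.065,.142+b*.065,.137] for a,b in[(1,1),(1,-1),(-1,-1),(-1,1)]]).round())
f=c['frame'][0:300,130:530]; cv2.imwrite('pics/v14.png',cv2.resize(f,(800,600)))
E
```

```text
288.0124626908216 [0.50843547 0.14144239 0.38531818]
[0.5717 0.1137 0.044 ] [0.5545 0.1212 0.137 ]
[0.5573 0.1462 0.044 ] [0.544  0.1449 0.137 ]
[[225. -54.]
 [413. -57.]
 [398. 134.]
 [245. 136.]]
```

View pics/v14.png

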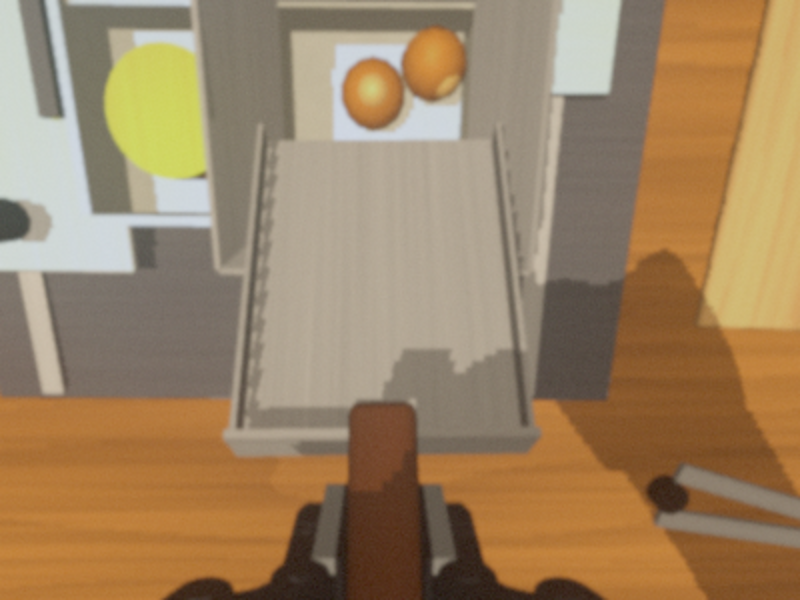

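```bash

python3 -m handwheel '[[[0.208,0,0,-0.01,0],[0.208,0,0,-0.02,0],[0.208,0,0,-0.03,0],[0.208,0,0,-0.04,0],[0.208,0,0,-0.05,0],[0.208,0,0,-0.06,0],[0.208,0,0,-0.07,0],[0.208,0,0,-0.076,0],[0.208,0,0,-0.08,0],[0.208,0,0,-0.08,0]]]' 20
python3 flow.py g3.png g12.png
```

```text
time_s: 27.8
tcp_pos: [0.4227, 0.1429, 0.1624]
tcp_rot: [[1.0, -0.012, -0.001], [-0.012, -1.0, -0.001], [-0.001, 0.001, -1.0]]
wrist_force: [0.2, -0.0, -2.0]
grip_width: 0.0177
gripper_force: 6.4
backrim shift 5 32 0.91
```

```bash
python3 - <<'E'
import cv2,numpy as np
a=cv2.imread('pics/a.png',0);b=cv2.imread('pics/g12.png',0)
for n,(x,y) in dict(BL=(246,216),BR=(396,216),FL=(261,64),FR=(379,66),H=(321,202),ML=(253,140),MR=(388,140)).items():
    T=a[max(0,y-11):y+12,x-13:x+14]
    for s in (1,1.15,1.3):
        t=cv2.resize(T,None,fx=s,fy=s); r=cv2.matchTemplate(b[:260,180:470],t,cv2.TM_CCOEFF_NORMED); _,v,_,l=cv2.minMaxLoc(r)
        print(n,s,l[0]+180+t.shape[1]//2,l[1]+t.shape[0]//2,round(v,2))
E
```

```text
BL 1 236 220 0.7
BL 1.15 236 221 0.7
BL 1.3 236 221 0.65
BR 1 373 240 0.71
BR 1.15 445 17 0.72
BR 1.3 446 15 0.73
FL 1 201 141 0.51
FL 1.15 201 139 0.51
FL 1.3 201 138 0.51
FR 1 436 240 0.65
FR 1.15 437 239 0.68
FR 1.3 438 239 0.66
H 1 350 209 0.93
H 1.15 351 209 0.92
H 1.3 383 192 0.9
ML 1 232 157 0.65
ML 1.15 232 158 0.71
ML 1.3 231 159 0.71
MR 1 244 206 0.65
MR 1.15 244 205 0.57
MR 1.3 206 104 0.56
```

```bash
python3 - <<'E'
import cv2,numpy as np
b=cv2.imread('pics/g12.png',0)
s=cv2.resize(b[:300,180:480],(60,40),interpolation=cv2.INTER_AREA)
ch=" .:-=+*#%@"
for i,r in enumerate(s): print('%3d '%(i*7.5)+''.join(ch[min(9,int(v)//24)] for v in r))
E
```

```text
0 +=+=+=#++*%%%%%%%%%%%%%%%%%%%%%%%%%%#%##########=+*++#%%%%*=
  7 *=+++=**=*%%%%%%%%%%%%%%%%%%%%%%%%%%#%##########=**+*#%%%%+=
 15 *==+++**=*#%%%%%%%%%%%%%%%%%%%%%%%%%#%##########=**+*#%%%%+=
 22 #==++++#=*#%%%%%%%%%%%%%%%%%%%%%%%%%%%#########*=#*+*%%%%#==
 30 #+=+=++#=*#%%%%%%%%%%%%%%%%%%%%%%%%%%%%########*=#+**=======
 37 #+=++++#=**%%%%%%%%%%%%%%%%%%%%%%%%%%%%########++*+**=======
 45 #*+++++#++*%%%%%%%%%%%%%%%%%%%%%%%%%%%%########++****=======
 52 #*+++++**+*%%%%%%%%%%%%%%%%%%%%%%%%%%%%########=****+=======
 60 ##+++++**=#%%%%%%%%%%%%%%%%%%%%%%%%%%%%########=****+=======
 67 ##++++++#=##%%%%%%%%%%%%%%%%%%%%%%%%%%%%#######=#***========
 75 ##++++++#=##%%%%%%%%%%%%%%%%%%%%%%%%%%%%######*=#***========
 82 ##*+++++#=##%%%%%%%%%%%%%%%%%%%%%%%%%%%%######*+*+**========
 90 %%*+++++#+*#%%%%%%%%%%%%%%%%%%%%%%%%%%%%######++***+========
 97 %%#+++++*+**%%%%%%%%%%%%%%%%%%%%%%%%%%%%#%####+****+========
105 ###+++++**+#%%%%%%%%%%%%%%%%%%%%%%%%%%%#######=****=========
112 %%#+++=++#=#%%%%%%%%%%%%%%%%%%%%%%%%%%%#######=#***=========
120 ==+*++=++#=##%%%%%%%%%%%%%%%%%%%%%%%%%%#######=#+**=======
[... 797 characters left out ...]
***************++++===++++++++++++++=-------------
225 +++++++++++++++++++++++++------=+++=--=++++++++==-----------
232 +++++++++++++++++++++++++-------+++=--=+++++++++=-----------
240 ++++++++++++++++++++++===+++=======---=++++++++++=----------
247 ===========+++++++++=------:::::---:-=++++++++++++=---------
255 ===============++++-::--:::::::::--..=+++++++++++++====-----
262 ++++++++++++==+++++:::--.:::::::.--:.-+++++++++++++++++=----
270 +++++++========+++=..:-:.:::::::.--:..=++++++++++++++++++=--
277 +++++++++++=======:..:=-.:::::::.=-:..-+++++++++++++++++++=-
285 ++++++++==--=+++=:.....:.:::::::.:.....:++++=--=++++++++++++
292 ++++++=-.....:-:.........:::::::.........:-:....:-++++++++++
```

```bash

python3 -m handwheel '[[[0.208,0,0,-0.002,0],[0.208,0,0,-0.004,0],[0.208,0,0,-0.005,0],[0.208,0,0,-0.005,0]]]' 20|tail -3
cat > lev.py <<'E'
from h import *
import sys
c=cam('wrist',sys.argv[1]); b=cv2.cvtColor(c['frame'],cv2.COLOR_BGR2GRAY)
s=cv2.resize(b[:232,200:460],(104,16),interpolation=cv2.INTER_AREA)
g=np.abs(cv2.Sobel(cv2.GaussianBlur(b,(3,3),0),cv2.CV_32F,1,0))
for r in (5,60,120,180):
    p=g[r-4:r+5].mean(0); L=[x for x in range(195,275) if p[x]==p[x-3:x+4].max() and p[x]>25]; R=[x for x in range(365,460) if p[x]==p[x-3:x+4].max() and p[x]>25]; print(r,L,R)
E
python3 lev.py g13.png; cp pics/g13.png /tmp; python3 - <<'E'
import cv2,numpy as np
for f in ('g3','g12','g13'):
    b=cv2.imread(f'pics/{f}.png',0); g=np.abs(cv2.Sobel(cv2.GaussianBlur(b,(3,3),0),cv2.CV_32F,0,1))
    p=g[:,255:290].mean(1); print(f,[(x,int(p[x])) for x in range(150,250) if p[x]==p[x-3:x+4].max() and p[x]>25])
    g=np.abs(cv2.Sobel(cv2.GaussianBlur(b,(3,3),0),cv2.CV_32F,1,0))
    for r in (5,100,180):
        p=g[r-4:r+5].mean(0); print(r,[x for x in range(195,450) if p[x]==p[x-3:x+4].max() and p[x]>35])
E
```

```text
wrist_force: [-1.1, 0.2, 0.2]
grip_width: 0.0178
gripper_force: 7.0
5 [205, 210, 217, 222] [426, 433, 453]
60 [212, 218, 224, 230] [419, 426, 431, 446]
120 [195, 220, 225, 231, 239] [412, 418, 423, 437]
180 [228, 233, 238, 244] [405, 410, 415, 421]
g3 [(178, 228), (186, 226), (192, 129), (198, 62)]
5 [208, 213, 220, 227, 421, 427, 439]
100 [195, 207, 224, 230, 237, 294, 348, 355, 412, 417, 422, 447]
180 [228, 233, 238, 245, 305, 354, 404, 410, 414, 436]
g12 [(208, 208), (218, 212), (223, 114)]
5 [211, 217, 223, 229, 420, 427, 432, 448]
100 [222, 227, 232, 239, 411, 417, 436]
180 [230, 235, 240, 247, 403, 408, 413, 419]
g13 [(206, 181), (218, 201), (223, 150)]
5 [205, 210, 217, 222, 426, 433]
100 [218, 223, 229, 236, 414, 421, 440]
180 [228, 233, 238, 244, 405, 410, 415, 421]
```

```bash

python3 -m handwheel '[[[0,0,0,0,0],[0,0,0,0,0],[0,0,0,0,0],[0,0,0,0.02,0],[0,0,0,0.05,0],[0,0,0,0.09,0],[0,0.01,-0.03,0.095,0],[0,0.02,-0.06,0.095,-1],[0,0.03,-0.1,0.095,-2.4],[0,0.05,-0.14,0.095,-3.4]]]' 120
python3 lev.py g14.png
python3 -m handwheel '[[[0,0.014,-0.04,0,-1],[0,0.028,-0.08,0,-1],[0,0.0387,-0.115,-0.01,-1],[0,0.0387,-0.1296,-0.03,-1],[0,0.0387,-0.1296,-0.07,-1],[0,0.0387,-0.1296,-0.12,-1],[0,0.0387,-0.1296,-0.17,-1],[0,0.0387,-0.1296,-0.2,-1],[0,0.0387,-0.1296,-0.215,-1],[0,0.0387,-0.1296,-0.215,-1]]]'
```

```text
time_s: 29.3
tcp_pos: [0.4727, 0.0021, 0.2532]
tcp_rot: [[0.997, -0.071, 0.0], [-0.071, -0.997, -0.0], [0.0, -0.0, -1.0]]
wrist_force: [1.7, 0.3, -1.9]
grip_width: 0.016
gripper_force: 117.5
5 [205, 210, 217, 226] [426, 433]
60 [212, 218, 224, 232] [419, 425]
120 [203, 218, 226, 231, 236] [412, 418]
180 [233, 238, 245] [404, 410, 415]
time_s: 30.35
tcp_pos: [0.5104, -0.1259, 0.0357]
tcp_rot: [[0.996, -0.088, -0.004], [-0.088, -0.996, 0.001], [-0.004, -0.0, -1.0]]
wrist_force: [-0.1, 0.3, -1.3]
grip_width: 0.0161
gripper_force: 117.9
```

```bash

python3 -m handwheel '[[[0,0,0,-0.003,0],[0,0,0,-0.005,0],[0,0,0,-0.005,0]]]'
python3 -m handwheel '[[[0.3,0,0,0,0],[0.5,0,0,0,0],[0.5,0,0,0,0],[0.5,0,0,0,0],[0.5,0,0,0.05,0],[0.5,0,0,0.1,0],[0.5,-0.03,0,0.12,0],[0.5,-0.03,0,0.12,0],[0.5,-0.03,0,0.12,0]]]'|head -2
python3 - <<'E'
from look import *
c=cam('wrist','w7.png');comps(c,.017)
b=cv2.cvtColor(c['frame'],cv2.COLOR_BGR2HSV)
m=cv2.inRange(b,(0,90,20),(14,255,130)); k,l,s,ce=cv2.connectedComponentsWithStats(m)
for i in range(1,k):
    if 600<s[i][4]<6000: print('dark',s[i],at(c,(ce[i]),.06).round(4))
E
```

```text
time_s: 30.65
tcp_pos: [0.5122, -0.1264, 0.0339]
tcp_rot: [[0.996, -0.089, 0.002], [-0.089, -0.996, -0.0], [0.002, 0.0, -1.0]]
wrist_force: [-0.3, -0.1, -1.4]
grip_width: 0.016
gripper_force: 117.9
time_s: 31.55
tcp_pos: [0.4816, -0.1264, 0.1536]
[  0 127  10  29 163] [0.5489 0.1701 0.017 ]
[ 492  158   46   50 1629] [ 0.469  -0.3199  0.017 ]
[631 225   9  25 123] [ 0.3911 -0.4558  0.017 ]
[551 227  47  23 843] [ 0.3982 -0.3903  0.017 ]
dark [176   0  59 282 822] [ 0.5479 -0.0389  0.06  ]
dark [ 309  141   20  111 1022] [ 0.4747 -0.1244  0.06  ]
dark [ 410  354   52   46 1100] [ 0.2619 -0.2289  0.06  ]
```

```bash

python3 -m handwheel '[[[0.6,0,0.03,0.04,2],[0.6,0,0.07,0.08,4.4],[0.6,0,0.12,0.1,4.4],[0.6,0,0.17,0.1,4.4],[0.6,0,0.22,0.1,4.4],[0.6,0.005,0.27,0.1,4.4],[0.6,0.01,0.32,0.1,4.4],[0.6,0.01,0.37,0.1,4.4],[0.6,0.016,0.42,0.1,4.4],[0.6,0.016,0.46,0.1,4.4]]]'|head -1
python3 -m handwheel '[[[0.6,0,0.026,0,0.7],[0.6,0,0.026,0,0.7],[0.6,0,0.026,0,0.7]]]'|head -3
python3 - <<'E'
from h import *
c=cam('wrist','w8.png')
b=cv2.cvtColor(c['frame'],cv2.COLOR_BGR2HSV); q=proj(c,[[.497,.361,.075]])[0]; print(q)
m=(b[:,:,2]<60).astype(np.uint8); m[260:]=0
k,l,s,ce=cv2.connectedComponentsWithStats(m)
for i in range(1,k):
    if s[i][4]>80: print(s[i],ce[i],at(c,ce[i],.07).round(4))
# residual from crop4 geometry
E
```

```text
time_s: 32.6
time_s: 32.9
tcp_pos: [0.4974, 0.3601, 0.2512]
tcp_rot: [[1.0, 0.001, -0.002], [0.001, -1.0, -0.002], [-0.002, 0.002, -1.0]]
[319.54359318 175.60809223]
[627  19  13  38 212] [634.38207547  41.37264151] [0.6323 0.0508 0.07  ]
```

```bash
python3 - <<'E'
from h import *
c=cam('wrist')
b=cv2.cvtColor(c['frame'],cv2.COLOR_BGR2GRAY)
w=b[120:240,260:380]; print(cv2.resize(w,(24,24),interpolation=cv2.INTER_AREA))
E
```

```text
[[207 207 208 207 208 208 208 208 208 208 207 207 207 207 207 206 207 207
  206 196 123 125 175 136]
 [207 208 207 207 208 208 208 207 207 208 208 208 207 207 207 207 207 207
  206 195 120 129 176 133]
 [207 207 207 208 208 208 207 208 208 208 207 208 207 207 207 207 207 206
  206 204 182 188 193 130]
 [207 207 208 207 208 208 208 208 207 208 207 207 207 207 207 207 206 207
  206 207 207 206 188 131]
 [207 207 207 207 207 207 207 208 207 207 207 207 207 207 207 207 207 207
  206 206 206 206 183 130]
 [207 207 207 207 207 207 208 207 207 208 207 207 206 207 207 206 206 206
  206 206 206 206 176 131]
 [207 207 207 207 207 207 208 208 207 207 207 207 206 206 207 206 207 206
  206 206 206 206 170 133]
 [206 207 207 207 207 207 207 207 207 207 207 205 203 206 207 206 207 206
  206 205 205 204 157 119]
 [206 206 207 207 207 207 207 207 207 207 186 111  99 141 176 188 187 194
  185 184 171 168 130 118]
 [206 206 206 207 207 207 207 207 207 207 132  80  80  89 161 162 162 163
  162 163 164 162 124 123]
 [206 206 207 207 207 207 206 207 206 205 114  90  87  82 154 161 162 162
  162 163 164 16
[... 624 characters left out ...]
29 129 130 129 118 113 113 112 115 173 179 117 111 111 110 110 108
  108 107 107 107 107 105]
 [125 125 125 126 126 118 110 110 110 113 172 178 113 110 110 109 109 108
  109 108 108 107 107 107]
 [129 130 129 129 129 122 109 109 109 111 172 177 111 108 109 108 108 108
  108 107 107 107 106 106]
 [129 129 129 129 129 121 108 109 108 111 172 177 111 108 108 108 107 107
  106 106 106 106 105 104]
 [131 132 132 132 132 122 107 107 106 110 171 176 108 108 108 109 109 108
  108 107 107 106 105 105]
 [133 133 133 133 134 122 105 105 105 109 171 176 105 106 105 106 105 105
  105 105 103 104 103 103]
 [126 126 126 127 127 118 105 105 105 109 170 175 109 107 106 106 106 106
  106 105 105 105 104 103]]
```

```bash

python3 -m handwheel '[[[0.6,0,0,-0.05,0],[0.6,0,0,-0.1,0],[0.6,0,0,-0.15,0],[0.6,0,0,-0.185,0],[0.6,0,0,-0.204,0],[0.6,0,0,-0.204,0],[0,0,0,-0.204,0],[0,0,0,-0.204,0],[0,0,0,-0.204,0],[0,0,0,-0.204,0]]]' 40 
python3 - <<'E'
from h import *
c=cam('wrist'); c['eye']=[.53369,.44549,.24747]
p=at(c,(528.5,69.2),.04);d=at(c,(523.8,70.0),.033);print(p,d,p-d)
E
```

```text
time_s: 34.0
tcp_pos: [0.4987, 0.36, 0.0508]
tcp_rot: [[1.0, -0.0, 0.003], [-0.0, -1.0, 0.001], [0.003, -0.001, -1.0]]
wrist_force: [-0.7, -1.0, 7.7]
grip_width: 0.0226
gripper_force: 39.6
[0.55031845 0.31026064 0.04      ] [0.55040873 0.30872142 0.033     ] [-9.02864612e-05  1.53921837e-03  7.00000000e-03]
```

```bash

python3 -m handwheel '[[[0,-0.015,-0.014,0,0],[0,-0.03,-0.029,0,0],[0,-0.05,-0.048,0,0],[0,-0.07,-0.067,0,0],[0,-0.085,-0.082,0,0],[0,-0.095,-0.091,0,0],[0,-0.0972,-0.0933,0,0],[0,-0.0972,-0.0933,0,0],[0,-0.0972,-0.0933,0,0]]]'
python3 -m handwheel '[[[0.6,0,0,0,0],[0.6,0,0,0,0],[0.6,0,0,0,0],[0.6,0,0,0.04,0],[0.6,0,0.03,0.06,0],[0.6,0.02,0.07,0.06,0],[0.6,0.04,0.12,0.055,0],[0.6,0.047,0.16,0.055,0],[0.6,0.047,0.18,0.055,0],[0.6,0.047,0.18,0.055,0]]]'
python3 - <<'E'
from h import *
c=cam('wrist','far1.png'); print(c['eye'])
print(proj(c,[[.5504,.309,.04],[.5504,.309,.033]]).round(1))
u,v=proj(c,[[.5504,.309,.036]])[0].astype(int)
w=c['frame'][v-26:v+22,u-30:u+34].max(2); print(u-30,v-26)
for r in w[::1]: print(''.join(" .:-=+*#%@"[min(9,int(x)//24)] for x in r))
E
```

```text
time_s: 34.95
tcp_pos: [0.4011, 0.267, 0.0507]
tcp_rot: [[1.0, 0.0, 0.002], [0.0, -1.0, 0.002], [0.002, -0.002, -1.0]]
wrist_force: [-2.3, -1.0, 14.5]
grip_width: 0.0224
gripper_force: 41.8
time_s: 35.95
tcp_pos: [0.4461, 0.4504, 0.1035]
tcp_rot: [[1.0, 0.004, -0.001], [0.004, -1.0, 0.002], [-0.001, -0.002, -1.0]]
wrist_force: [0.6, -0.7, -0.5]
grip_width: 0.0511
gripper_force: 0.0
[0.53174792 0.44950882 0.24558806]
[[540.1  65.2]
 [532.6  66.3]]
505 39
%%%%%%%%%%%%%%%%%%%%%%%%%%%%%%%%%%%%##**************=-:::::::--=
%%%%%%%%%%%%%%%%%%%%%%%%%%%%%%%%%%%%##*************+=-:::::::--=
%%%%%%%%%%%%%%%%%%%%%%%%%%%%%%%%%%%%#**************+=::::::::-==
%%%%%%%%%%%%%%%%%%%%%%%%%%%%%%%%%%%##**************=-:::::::--==
%%%%%%%%%%%%%%%%%%%%%%%%%%%%%%%%%%%##********##***+=-:::::::--==
%%%%%%%%%%%%%%%%%%%%%%%%%%%%%%%%%%%##******#******+=:::::::---==
%%%%%%%%%%%%%%%%%%%%%%%%%%%%%%%%%%%#**************+--:::::::-===
%%%%%%%%%%%%%%%%%%%%%%%%%%%%%%%%%%##**************=-:::::::--===
%%%%%%%%%%%%%%%%%%%%%%%%%%%%%%%%%%##*************+=-:::::::--===
%%%%%%%%%%%%%%%%%%%%%%%%%%%%%%%%%%###************+=-:::::
[... 1777 characters left out ...]
%%%%%%%%%%%%%%%%%%%%##%%%%%%%%%%%%%%%%%%%%%%%%%%%%
%%%%%%%%%%%%%%%%%%%%%%%%%%%%%%%%%%%%%%%%%%%%%%%%%%%%%%%%%%%%%%%%
%%%%%%%%%%%%%%%%%%%%%%%%%%%%%%%%%%%%%%%%%%%%%%%%%%%%%%%%%%%%%%%%
%%%%%%%%%%%%%%%%%%%%%%%%%%%%%%%%%%%%%%%%%%%%%%%%%%%%%%%%%%%%%%%%
%%%%%%%%%%%%%%%%%%%%%%%%%%%%%%%%%%%%%%%%%%%%%%%%%%%%%%%%%%%%%%%%
%%%%%%%%%%%%%%%%%%%%%%%%%%%%%%%%%%%%%%%%%%%%%%%%%%%%%%%%%%%%%%%%
%%%%%%%%%%%%%%%%%%%%%%%%%%%%%%%%%%%%%%%%%%%%%%%%%%%%%%%%%%%%%%%%
%%%%%%%%%%%%%%%%%%%%%%%%%%%%%%%%%%%%%%%%%%%%%%%%%%%%%%%%%%%%%%%%
%%%%%%%%%%%%%%%%%%%%%%%%%%%%%%%%%%%%%%%%%%%%%%%%%%%%%%%%%%%%%%%%
%%%%%%%%%%%%%%%%%%%%%%%%%%%%%%%%%%%%%%%%%%%%%%%%%%%%%%%%%%%%%%%%
%%%%%%%%%%%%%%%%%%%%%%%%%%%%%%%%%%%%%%%%%%%%%%%%%%%%%%%%%%%%%%%%
```

```bash
python3 - <<'E'
from h import *
c=cam('wrist')
p=at(c,(538.8,65.3),.04);d=at(c,(529,63.5),.033);print(p,d,p-d)
E
```

```text
[0.55060586 0.30668374 0.04      ] [0.55235885 0.3086418  0.033     ] [-0.00175299 -0.00195806  0.007     ]
```

```bash

python3 -m handwheel '[[[0.6,-0.01,-0.05,0.005,0],[0.6,-0.03,-0.1,0.005,0],[0.6,-0.047,-0.15,0.005,0],[0.6,-0.047,-0.18,0.005,0],[0.6,-0.047,-0.18,-0.02,0],[0.6,-0.047,-0.18,-0.055,0],[0.6,-0.047,-0.18,-0.055,0],[0,-0.047,-0.18,-0.055,0],[0,-0.047,-0.18,-0.055,0],[0,-0.047,-0.18,-0.055,0]]]' 40 |head -2
python3 -m handwheel '[[[0,0,0,0,0],[0,-0.001,-0.001,0,0],[0,-0.0022,-0.0022,0,0],[0,-0.0022,-0.0022,0,0],[0,-0.0022,-0.0022,0,0],[0.6,-0.0022,-0.0022,0,0],[0.6,-0.0022,-0.0022,0,0],[0.6,-0.0022,-0.0022,0,0],[0.6,-0.0022,-0.0022,0.04,0],[0.6,-0.0022,0.03,0.06,0]]]' |head -2
python3 -m handwheel '[[[0.6,0.02,0.04,0,0],[0.6,0.04,0.09,0,0],[0.6,0.05,0.13,-0.005,0],[0.6,0.05,0.151,-0.005,0],[0.6,0.05,0.151,-0.005,0],[0.6,0.05,0.151,-0.005,0]]]' |head -2
python3 - <<'E'
from h import *
c=cam('wrist','far2.png')
u,v=proj(c,[[.5504,.309,.036]])[0].astype(int)
w=c['frame'][v-10:v+12,u-25:u+24].max(2); print(u-25,v-10)
m=((w<100)).astype(np.uint8); m[:,22:]=0; ys,xs=np.nonzero(m); print('dot',xs.mean()+u-25,ys.mean()+v-10,len(xs))
d=at(c,(xs.mean()+u-25,ys.mean()+v-10),.033)
print(d, proj(c,[[.5506,.3067,.04]]))
for r in w[::1]: print(''.join(" .:-=+*#%@"[min(9,int(x)//24)] for x in r))
E
```

```text
time_s: 37.05
tcp_pos: [0.4009, 0.2666, 0.0505]
time_s: 38.05
tcp_pos: [0.3984, 0.2924, 0.1103]
time_s: 38.65
tcp_pos: [0.4477, 0.4469, 0.1034]
503 57
dot 522.4230769230769 67.53846153846153 26
[0.55083977 0.31115085 0.033     ] [[536.46133248  66.86729335]]
%%%%%%%%%%%%%%%%%%%%%%%%%%%###***********+-::::::
%%%%%%%%%%%%%%%%%%%%%%%%%%%###***********=-::::::
%%%%%%%%%%%%%%%%%%%%%%%%%%%####*********+=-::::::
%%%%%%%%%%%%%%%%%%%%%%%%%%%#####********+=-::::::
%%%%%%%%%%%%%%%%%%%%%%%%%%%#####*******+=--::::::
%%%%%%%%%%%%%%%%%%%%%##%%%######****++=---::::::-
%%%%%%%%%%%#%%%%%%%#*++*########**++==---:::::::-
%%%%%%%%%%##%%%%%#*+=--=*######**+====---:::-:::-
%%%%%%%%%%#%%%%%%*=--::-=*####*+=====-=--::::::--
%%%%%%%%%%%%%%%%#+-:::::=+##**+=====----::::-::--
%%%%%%%%%#%%%%%%*=-::::-=*#*+========-----:::::--
%%%%%%%%%#%%%%%%*--:::--=*#*+======-----::::::--=
%%%%%%%%%#%%%%%#*-:::--=+###*++======--:::-:::--=
%%%%%%%%%#%%%%%%*=----=+*####***++=+==--:::-:---=
%%%%%%%%##%%%%%%#*+==+*#######******+==-----====+
%%%%%%%%%#%%%%%%%##**#%%######*******+++++++*****
%%%%%%%%%#%%%%%%%%%%%%%%######***********#######%
%%%%%%%%%%#%%%%%%%%%%%%%#####*********###%%%%%%%%
%%%%%%%%%%#%%%%%%%%%%%%%#####**##########%%%%%%%%
%%%%%%%%%%%#%%%%%%%%%%%%##%%#*###%%%%%%%%%%%%%%%%
%%%%%%%%%%%%#%%%%%%%%%%%#%%%####%%%%%%%%%%%%%%%%%
%%%%%%%%%%%%%%#%%%%%%%%##%%%###%%%%%%%%%%%%%%%%%%
```

```bash
python3 -m handwheel '[[[0.7,0,0,0.05,0],[0.7,0,-0.02,0.1,0],[0.7,0.01,-0.05,0.15,0],[0.7,0.02,-0.1,0.18,0],[0.7,0.03,-0.15,0.18,0],[0.7,0.03,-0.2,0.18,0],[0.7,0.03,-0.25,0.18,0],[0.7,0.03,-0.3,0.18,0],[0.7,0.03,-0.35,0.18,0],[0.7,0.03,-0.4,0.18,0]]]' |head -1
python3 -m handwheel '[[[0.7,0,-0.05,0,0],[0.7,0,-0.1,0,0],[0.7,-0.01,-0.15,0,0],[0.7,-0.02,-0.2,0,0],[0.7,-0.03,-0.25,0,0],[0.7,-0.05,-0.3,-0.04,0],[0.7,-0.05,-0.35,-0.08,0],[0.7,-0.05,-0.39,-0.1,0],[0.7,-0.05,-0.41,-0.1,0],[0.7,-0.05,-0.41,-0.1,0]]]' |head -2
cat > rolls.py <<'E'
from h import *
c=cam('wrist','r.png'); hsv=cv2.cvtColor(c['frame'],cv2.COLOR_BGR2HSV)
m=cv2.inRange(hsv,(3,100,30),(25,255,255)); m[262:]=0
m=cv2.morphologyEx(m,cv2.MORPH_CLOSE,np.ones((5,5)))
for k in cv2.findContours(m,0,2)[0]:
    A=cv2.contourArea(k)
    if 600<A<4000:
        P=np.array([at(c,p,.014)[:2] for p in k[:,0].astype(float)],np.float32)
        (cx,cy),(w,h),a=cv2.minAreaRect(P); b=a if w>h else a+90
        if b>90:b-=180
        print(int(A),cv2.boundingRect(k),'ctr',round(cx,4),round(cy,4),'size',round(w,3),round(h,3),'yaw',round(b,1))
E
python3 rolls.py
```

```text
time_s: 39.7
time_s: 40.7
tcp_pos: [0.4238, -0.3501, 0.1821]
868 (343, 190, 27, 39) ctr 0.3849 -0.3911 size 0.047 0.03 yaw 3.8
986 (238, 144, 36, 44) ctr 0.4376 -0.279 size 0.045 0.031 yaw 17.5
```

```bash
python3 -m handwheel '[[[0.5,0.005,0.03,-0.03,6],[0.5,0.012,0.06,-0.06,14],[0.5,0.014,0.07,-0.1,17.5],[0.5,0.014,0.07,-0.14,17.5],[0.5,0.014,0.07,-0.16,17.5],[0.5,0.014,0.07,-0.168,17.5],[0.5,0.014,0.07,-0.168,17.5],[0.2,0.014,0.07,-0.168,17.5],[0.2,0.014,0.07,-0.168,17.5],[0.2,0.014,0.07,-0.168,17.5]]]' 30
python3 -m handwheel '[[[0.2,0,0,0,0],[0.2,0,0,0,0],[0.2,0,0,0.03,0],[0.2,0,0,0.08,0],[0.2,0,0,0.12,0]]]'
```

```text
time_s: 41.75
tcp_pos: [0.4421, -0.2742, 0.0174]
tcp_rot: [[0.954, 0.301, 0.001], [0.301, -0.954, -0.001], [0.001, 0.001, -1.0]]
wrist_force: [-2.6, -2.2, 11.5]
grip_width: 0.033
gripper_force: 26.0
time_s: 42.25
tcp_pos: [0.4415, -0.273, 0.1382]
tcp_rot: [[0.953, 0.302, -0.001], [0.302, -0.953, 0.001], [-0.0, -0.001, -1.0]]
wrist_force: [1.0, -0.6, -1.3]
grip_width: 0.025
gripper_force: 31.7
```

```bash
python3 -m handwheel '[[[0.2,0.03,0.02,0.02,-5],[0.2,0.07,0.05,0.03,-10],[0.2,0.11,0.08,0.03,-15],[0.2,0.15,0.11,0.03,-20],[0.2,0.18,0.13,0.03,-22.5],[0.2,0.1855,0.136,0,-22.5],[0.2,0.1855,0.136,-0.05,-22.5],[0.2,0.1855,0.136,-0.09,-22.5],[0.2,0.1855,0.136,-0.112,-22.5],[0.2,0.1855,0.136,-0.112,-22.5]]]'
python3 -m handwheel '[[[0.2,0,0,0,0],[0.5,0,0,0,0],[0.5,0,0,0,0],[0.5,0,0,0,0],[0.5,0,0,0.05,0],[0.5,0,0,0.1,0],[0.6,-0.03,-0.04,0.14,2],[0.6,-0.07,-0.08,0.14,5],[0.6,-0.11,-0.12,0.14,5],[0.6,-0.15,-0.16,0.14,5]]]'|head -2
python3 -m handwheel '[[[0.6,-0.04,-0.04,0.02,0],[0.6,-0.06,-0.06,0.02,0],[0.6,-0.06,-0.06,0.02,0],[0.6,-0.06,-0.06,0.02,0]]]'|head -2
python3 rolls.py
```

```text
time_s: 43.25
tcp_pos: [0.627, -0.1367, 0.0232]
tcp_rot: [[0.996, -0.086, -0.001], [-0.086, -0.996, 0.001], [-0.001, -0.001, -1.0]]
wrist_force: [-0.5, 0.1, -0.5]
grip_width: 0.0253
gripper_force: 50.7
time_s: 44.25
tcp_pos: [0.4984, -0.2773, 0.1647]
time_s: 44.65
tcp_pos: [0.4391, -0.3367, 0.1842]
942 (274, 249, 95, 13) ctr 0.3395 -0.3371 size 0.117 0.017 yaw 89.9
857 (354, 202, 27, 39) ctr 0.3844 -0.3917 size 0.05 0.03 yaw 3.7
```

```bash
python3 -m handwheel '[[[0.6,-0.03,-0.03,-0.03,4],[0.6,-0.0545,-0.055,-0.06,4],[0.6,-0.0545,-0.055,-0.1,4],[0.6,-0.0545,-0.055,-0.14,4],[0.6,-0.0545,-0.055,-0.17,4],[0.6,-0.0545,-0.055,-0.177,4],[0.6,-0.0545,-0.055,-0.177,4],[0.2,-0.0545,-0.055,-0.177,4],[0.2,-0.0545,-0.055,-0.177,4],[0.2,-0.0545,-0.055,-0.177,4]]]' 30
python3 -m handwheel '[[[0.2,0,0,0,0],[0.2,0,0,0,0],[0.2,0,0,0.04,0],[0.2,0,0,0.09,0],[0.2,0,0,0.13,0],[0.2,0.03,0.04,0.15,-3],[0.2,0.06,0.08,0.15,-9],[0.2,0.09,0.12,0.15,-9],[0.2,0.12,0.16,0.15,-9],[0.2,0.14,0.2,0.15,-9]]]'
```

```text
time_s: 45.7
tcp_pos: [0.3861, -0.3917, 0.0084]
tcp_rot: [[0.998, 0.07, 0.002], [0.07, -0.998, -0.002], [0.002, 0.002, -1.0]]
wrist_force: [0.5, 0.8, 7.4]
grip_width: 0.0295
gripper_force: 31.2
time_s: 46.7
tcp_pos: [0.5269, -0.1894, 0.1579]
tcp_rot: [[0.996, -0.087, 0.002], [-0.087, -0.996, -0.001], [0.003, 0.0, -1.0]]
wrist_force: [0.5, -1.0, 1.0]
grip_width: 0.0292
gripper_force: 30.3
```

```bash
python3 -m handwheel '[[[0.2,0.02,0.03,0,0],[0.2,0.04,0.05,0,0],[0.2,0.045,0.0575,-0.02,0],[0.2,0.045,0.0575,-0.07,0],[0.2,0.045,0.0575,-0.12,0],[0.2,0.045,0.0575,-0.141,0],[0.2,0.045,0.0575,-0.141,0],[0.2,0.045,0.0575,-0.141,0],[0.5,0.045,0.0575,-0.141,0],[0.5,0.045,0.0575,-0.141,0]]]' |head -2
python3 -m handwheel '[[[0.5,0,0,0,0],[0.5,0,0,0.05,0],[0.5,0,0,0.1,0],[0.5,-0.05,0.005,0.13,0],[0.5,-0.09,0.006,0.13,0],[0.5,-0.09,0.006,0.13,0],[0.5,-0.09,0.006,0.13,0]]]'|head -3
python3 rolls.py; python3 - <<'E'
from h import *
c=cam('wrist','w9.png')
b=cv2.cvtColor(c['frame'],cv2.COLOR_BGR2HSV)
m=cv2.inRange(b,(0,90,20),(14,255,130)); m[262:]=0; k,l,s,ce=cv2.connectedComponentsWithStats(m)
for i in range(1,k):
    if 600<s[i][4]<6000:
        print('dark',s[i]); y,x=np.nonzero(l==i)
        for r in (y.min()+15,y.max()-10): print(at(c,(x[y==r].mean(),r),.06).round(4))
        print('end',at(c,(x.mean(),y.max()),.06).round(4))
E
```

```text
time_s: 47.7
tcp_pos: [0.5706, -0.1338, 0.0168]
time_s: 48.4
tcp_pos: [0.4796, -0.1277, 0.1467]
tcp_rot: [[0.996, -0.087, 0.001], [-0.087, -0.996, 0.0], [0.001, -0.0, -1.0]]
1066 (0, 222, 55, 40) ctr 0.4468 0.1926 size 0.057 0.046 yaw 84.6
1277 (110, 212, 49, 39) ctr 0.4472 0.072 size 0.036 0.057 yaw -76.3
2753 (65, 97, 58, 94) ctr 0.5382 0.0801 size 0.029 0.087 yaw -1.1
3529 (301, 0, 37, 116) ctr 0.5935 -0.1367 size 0.031 0.09 yaw -5.0
dark [ 171    0   61  251 1748]
[ 0.6264 -0.0417  0.06  ]
[ 0.4536 -0.0407  0.06  ]
end [ 0.4454 -0.0203  0.06  ]
dark [ 381  129   63  133 4155]
[ 0.5232 -0.2173  0.06  ]
[ 0.4274 -0.2161  0.06  ]
end [ 0.4176 -0.2091  0.06  ]
dark [ 307  142   21  114 1282]
[ 0.5206 -0.128   0.06  ]
[ 0.4416 -0.1208  0.06  ]
end [ 0.4315 -0.1206  0.06  ]
dark [ 16 224  39  38 637]
[0.4695 0.1247 0.06  ]
[0.4579 0.1285 0.06  ]
end [0.4481 0.1321 0.06  ]
```

```bash

python3 -m handwheel '[[[0.5,0.017,0.001,-0.04,0],[0.5,0.017,0.001,-0.08,0],[0.5,0.017,0.001,-0.105,0],[0.5,0.017,0.001,-0.117,0],[0.5,0.017,0.001,-0.117,0],[0,0.017,0.001,-0.117,0],[0,0.017,0.001,-0.117,0],[0,0.017,0.001,-0.117,0],[0,0.017,0.001,-0.117,0],[0,0.017,0.001,-0.117,0]]]' 120
python3 -m handwheel '[[[0,0,0,0,0],[0,0,0,0.01,0],[0,0,0,0.03,0],[0,0,0,0.055,0],[0,0,0,0.085,0],[0,0,0,0.12,0],[0,0,0,0.155,0],[0,0,0,0.185,0],[0,0,0,0.205,0],[0,0,0,0.213,0]]]' |head -2
python3 lev.py g20.png
python3 -m handwheel '[[[0,0,0.004,0,0],[0,-0.002,0.012,0,0],[0,-0.005,0.025,0,0.5],[0,-0.01,0.043,0,1],[0,-0.016,0.065,0,1.5],[0,-0.022,0.088,0,2],[0,-0.028,0.11,0,2.5],[0,-0.034,0.133,0,3],[0,-0.04,0.156,0,3.5],[0,-0.046,0.178,0,4]]]' |head -2
python3 -m handwheel '[[[0,-0.006,0.022,0,0.3],[0,-0.012,0.042,0,0.3],[0,-0.018,0.06,0,0.3],[0,-0.023,0.074,0,0.3],[0,-0.026,0.084,0,0.3],[0,-0.0275,0.09,0,0.3],[0,-0.0275,0.091,0,0.3],[0,-0.0275,0.091,0,0.3]]]'
python3 flow.py g3.png g21.png;python3 lev.py g22.png
```

```text
time_s: 49.5
tcp_pos: [0.4981, -0.1268, 0.03]
tcp_rot: [[0.996, -0.087, 0.003], [-0.087, -0.996, -0.0], [0.003, 0.0, -1.0]]
wrist_force: [-0.4, 0.2, 7.9]
grip_width: 0.0163
gripper_force: 117.1
time_s: 50.5
tcp_pos: [0.4972, -0.1268, 0.2442]
5 [208, 213, 220, 227] [420, 426, 431]
60 [215, 220, 226, 232] [415, 421, 426]
120 [195, 215, 222, 227, 232, 239] [409, 415]
180 [203, 208, 229, 233, 242] [386, 396, 404, 409]
time_s: 51.55
tcp_pos: [0.4497, 0.0534, 0.2411]
time_s: 52.35
tcp_pos: [0.4237, 0.1421, 0.2417]
tcp_rot: [[1.0, -0.012, -0.0], [-0.012, -1.0, -0.0], [-0.0, 0.0, -1.0]]
wrist_force: [0.1, 0.0, -3.5]
grip_width: 0.016
gripper_force: 117.5
backrim shift -152 88 0.73
[ 289    0   64   72 4076]
[ 294   77   64   96 5501]
5 [208, 213, 220, 226] [420, 427, 431]
60 [220, 225, 232] [415, 421, 446]
120 [227, 232, 238] [409, 415, 438, 456]
180 [219, 233, 238, 244] [404, 409, 429, 446, 452]
```

```bash

python3 -m handwheel '[[[0.19,0,0,0,0],[0.19,0,0,0,0],[0.2,0,0,0,0],[0.2,0,0,0,0],[0.205,0,0,0,0],[0.205,0,0,0,0],[0.207,0,0,0,0],[0.207,0,0,0,0],[0.207,0,0,0,0]]]' 20 | tail -2; python3 lev.py g23.png | head -1
python3 -m handwheel '[[[0.208,0,0,0,0],[0.208,0,0,0,0],[0.208,0,0,0,0]]]' 20 | tail -3; python3 lev.py g24.png | head -1
python3 -m handwheel '[[[0.209,0,0,0,0],[0.209,0,0,0,0],[0.209,0,0,0,0],[0.209,0,0,0,0],[0.209,0,0,0,0]]]' 20 | tail -3; python3 - <<'E'
from h import *
c=cam('wrist','g25.png')
b=cv2.cvtColor(c['frame'],cv2.COLOR_BGR2GRAY)
s=cv2.resize(b[:270,180:480],(60,36),interpolation=cv2.INTER_AREA)
for i,r in enumerate(s): print('%3d '%(i*7.5)+''.join(" .:-=+*#%@"[min(9,int(v)//24)] for v in r))
hsv=cv2.cvtColor(c['frame'],cv2.COLOR_BGR2HSV); m=cv2.inRange(hsv,(3,120,40),(20,255,255)); m[200:]=0; m[:,:230]=0; m[:,420:]=0
n,l,st,ce=cv2.connectedComponentsWithStats(m)
for i in range(1,n):
    if st[i][4]>100: print(st[i])
E
```

```text
grip_width: 0.0176
gripper_force: 16.6
5 [222, 227, 232, 239] [411, 416, 421]
wrist_force: [-0.3, 1.2, -2.9]
grip_width: 0.0176
gripper_force: 15.2
5 [223, 227, 267] [365, 408]
wrist_force: [-0.8, 2.5, -2.6]
grip_width: 0.0181
gripper_force: 12.2
  0 --=======+===========================++++++++++++++++++++++#
  7 --=======+========--=--=---=====-====+++++++++============+%
 15 +++++++++*=========******++*********=++++++++****#####+===+#
 22 %%%%%%%%%*=========*#####+++++**%%%%++++++++++***+#%%%*===*#
 30 %%%%%%%%%#=========*#####+****++%%%%++++++++*****+%%%%+===#*
 37 %%%%%%%%%#=========*###%#+****++###%++++++++****++%%%%+==+%+
 45 %%%%%%%%%#+========*###%*=++++=*####++++++++****+*%%%#===+#+
 52 %%%%%%%%%%+========*###%#=----=*##%#+++++++++***+*%%%#===*#+
 60 %%%%%%%%%%*====+===*###%%#=+===###%#+++++++++***+#%%%*===#*+
 67 %%%%%%%%%%*====+=++****###*******##****++++++***+#%%%+=++%++
 75 %%%%%%%%%%*====+=+*********************++++++***+%%%%++=+#++
 82 %%%%%%%%%%#+===+=+*********************++++*+**++%%%#+=+*#++
 90 %%%%%%%%%%#+===+=+*********************++++*+**+*%%%*+=+#*++
 97 %%%%
[... 862 characters left out ...]
*******+=============-++++++++++*=-----
202 %%%%%+--=#%%%+=+++++++++++================-++++=======------
210 +*****+++*+**+===========-------==========-=++=-------------
217 ====+=======+*****+++++++-------============+++=------------
225 =============++++++=====-:----::============++++=-----------
232 ++++++++++=======+++++++=:---:::++++++==============------==
240 ++++++++==========++++==-:::::::--===========+++++++=--..:-=
247 ++++++++============----:::::::::---===++++++++++++++=-:..:-
255 +++++++++++++++++++-..--.::::::::--..=++++++++++++++++=---==
262 +++++++++++++++++++:.:--.:::::::.--..-++++++++++++++++======
[ 304   20   34   50 1347]
[ 401   21   19   78 1184]
[391 120  29  35 482]
```

```bash

python3 -m handwheel '[[[0.208,0,0,-0.01,0],[0.208,0,0,-0.02,0],[0.208,0,0,-0.03,0],[0.208,0,0,-0.04,0],[0.208,0,0,-0.05,0],[0.208,0,0,-0.06,0],[0.208,0,0,-0.07,0],[0.208,0,0,-0.076,0],[0.208,0,0,-0.08,0],[0.208,0,0,-0.08,0]]]' 20
python3 lev.py g30.png
python3 -m handwheel '[[[0.208,0,0,-0.001,0],[0.208,0,0,-0.003,0],[0.208,0,0,-0.003,0]]]' 20|tail -3
python3 lev.py g31.png
```

```text
time_s: 55.3
tcp_pos: [0.4234, 0.1419, 0.1611]
tcp_rot: [[1.0, -0.012, -0.001], [-0.012, -1.0, -0.001], [-0.001, 0.001, -1.0]]
wrist_force: [-0.6, -1.1, -2.9]
grip_width: 0.0179
gripper_force: 6.6
5 [209, 215, 221, 229] [422, 429, 434, 443]
60 [216, 221, 226, 235] [416, 422, 436, 453]
120 [223, 228, 233, 238] [410, 416, 432, 448]
180 [234, 239, 245] [404, 409]
wrist_force: [-1.9, -0.4, 0.4]
grip_width: 0.0178
gripper_force: 7.1
5 [206, 211, 218, 226] [425, 432, 446]
60 [213, 218, 224, 233] [419, 425, 430, 439, 454]
120 [221, 226, 231, 237] [411, 417, 434, 450]
180 [233, 239, 246] [405, 410]
```

```bash

python3 -m handwheel '[[[0,0,0,0,0],[0,0,0,0,0],[0,0,0,0,0],[0,0,0,0.02,0],[0,0,0,0.05,0],[0,0,0,0.09,0],[0,0.01,-0.03,0.095,0],[0,0.02,-0.06,0.095,-1],[0,0.03,-0.1,0.095,-2.4],[0,0.05,-0.14,0.095,-3.4]]]' 120 | head -3
python3 -m handwheel '[[[0,0.014,-0.04,0,-1],[0,0.028,-0.08,0,-1],[0,0.0385,-0.115,-0.01,-1],[0,0.0385,-0.129,-0.02,-1],[0,0.0385,-0.129,-0.02,-1],[0,0.0385,-0.129,-0.02,-1]]]' | head -3
python3 - <<'E'
from h import *
cam('wrist','g32.png')
for f in ('g13','g32'):
    b=cv2.imread(f'pics/{f}.png',0); g=np.abs(cv2.Sobel(cv2.GaussianBlur(b,(3,3),0),cv2.CV_32F,0,1))
    for x0 in (255,365):
        p=g[:,x0:x0+30].mean(1); print(f,[(x,int(p[x])) for x in range(160,240) if p[x]==p[x-3:x+4].max() and p[x]>25])
t=cam('top','t4.png'); f=t['frame'][160:225,215:300]
g=cv2.cvtColor(f,cv2.COLOR_BGR2HSV)
print(t and proj(t,[[.542,.142,.045],[.446,.047,.045],[.542,.142,.137]]).round())
lab=lambda h,s,v:'o' if 3<=h<=20 and s>150 and v>70 else ('y' if 20<h<35 and s>140 else ('#' if v>170 else ('+' if v>100 else '.')))
for r in g: print(''.join(lab(*map(int,p)) for p in r))
E
```

```text
time_s: 56.7
tcp_pos: [0.4734, 0.0013, 0.2539]
tcp_rot: [[0.997, -0.071, 0.0], [-0.071, -0.997, 0.0], [0.0, -0.0, -1.0]]
time_s: 57.3
tcp_pos: [0.5121, -0.1263, 0.2334]
tcp_rot: [[0.996, -0.089, -0.001], [-0.089, -0.996, 0.0], [-0.001, -0.0, -1.0]]
g13 [(206, 181), (218, 201), (223, 150)]
g13 [(191, 75), (205, 85), (218, 90), (223, 53)]
g32 [(203, 174), (215, 183), (221, 101)]
g32 [(181, 39), (185, 39), (204, 73), (216, 73)]
[[267. 192.]
 [297. 221.]
 [261. 187.]]
................................++###++.........................................++###
................................++###++.........................................++###
................................++###++.........................................++###
.............................+..++###++.........................................++###
........................++++++++++###++++++++......++++++++++++++++++...........++###
......................++++++++++++###+++++++++++++++++++++++++++++++++..........++###
.....................+++++++++++++++++++++++++++++++++++++++++++++++++..........++###
.....................++++++++
[... 4258 characters left out ...]
####oooooooo
##################################+.+++#yyyyyyyyyyyyyyyyy+++######+++########ooyyoooo
##################################+.+++#yyyyyyyyyyyyyyyyyy++######+++########ooyyoooo
##################################+.++##yyyyyyyyyyyyyyyyyy+++#####++#########oooooooo
#################################++.++#yyyyyyyyyyyyyyyyyyy+++####+++#########ooooooo+
#################################++.++#yyyyyyyyyyyyyyyyyyyy++####+++##########oooooo+
#################################++.++#yyyyyyyyyyyyyyyyyyyy++####+++###########++++++
#################################++.++#yyyyyyyyyyyyyyyyyyyy++####+++#############+###
#################################++.++#yyyyyyyyyyyyyyyyyyyy++####+++#################
```

```bash

python3 -m handwheel '[[[0,-0.003,0,-0.04,0],[0,-0.003,0,-0.09,0],[0,-0.003,0,-0.14,0],[0,-0.003,0,-0.18,0],[0,-0.003,0,-0.195,0],[0,-0.003,0,-0.2,0],[0,-0.003,0,-0.201,0],[0,-0.003,0,-0.201,0]]]'
python3 -m handwheel '[[[0,0,0,-0.001,0],[0,0,0,-0.002,0],[0,0,0,-0.002,0]]]'
```

```text
time_s: 58.2
tcp_pos: [0.5101, -0.1263, 0.0339]
tcp_rot: [[0.996, -0.088, 0.002], [-0.088, -0.996, -0.0], [0.002, -0.0, -1.0]]
wrist_force: [0.2, -0.6, -2.9]
grip_width: 0.016
gripper_force: 117.6
time_s: 58.5
tcp_pos: [0.5094, -0.1266, 0.0313]
tcp_rot: [[0.996, -0.089, 0.001], [-0.089, -0.996, -0.0], [0.001, 0.0, -1.0]]
wrist_force: [0.2, 0.0, -1.6]
grip_width: 0.0159
gripper_force: 117.6
```

```bash

python3 -m handwheel '[[[0,0,0,-0.001,0],[0,0,0,-0.002,0],[0,0,0,-0.002,0]]]' | sed -n '2p;4p'
python3 -m handwheel '[[[0.3,0,0,0,0],[0.5,0,0,0,0],[0.5,0,0,0,0],[0.5,0,0,0,0],[0.5,0,0,0.05,0],[0.5,0,0,0.1,0],[0.5,-0.03,0,0.12,0],[0.5,-0.03,0,0.12,0],[0.5,-0.03,0,0.12,0]]]'|sed -n '2p;4p'
python3 - <<'E'
from h import *
def meas(c,img):
    b=cv2.cvtColor(img,cv2.COLOR_BGR2HSV)
    m=cv2.inRange(b,(0,90,20),(14,255,130)); m[262:]=0; k,l,s,ce=cv2.connectedComponentsWithStats(m)
    for i in range(1,k):
        if 600<s[i][4]<6000 and 290<ce[i][0]<340:
            y,x=np.nonzero(l==i); a=[at(c,(x[y==r].mean(),r),.06) for r in (y.min()+15,y.max()-10)]
            print(s[i],'end',at(c,(x.mean(),y.max()),.06).round(4),'yaw',round(float(np.arctan2(*(a[0]-a[1])[[1,0]])),3))
c=cam('wrist','w10.png'); meas(c,c['frame'])
t=cam('top'); a=cv2.imread('pics/top0.png'); 
for im in (a,t['frame']):
    h=cv2.cvtColor(im,cv2.COLOR_BGR2HSV)[140:240,325:380]
    m=cv2.inRange(h,(0,100,20),(14,255,125)); y,x=np.nonzero(m); print('handle',x.mean()+325,y.mean()+140,len(x),y.max()+140,y.min()+140)
d=cv2.absdiff(a,t['frame']).max(2)[100:160,320:480]; print('tart/jam diff',(d>40).sum())
E
```

```text
tcp_pos: [0.5092, -0.1266, 0.0309]
wrist_force: [-7.7, 3.0, 28.5]
tcp_pos: [0.4791, -0.1266, 0.1492]
wrist_force: [0.5, 0.5, -0.5]
[ 309  141   21  113 1390] end [ 0.43   -0.1208  0.06  ] yaw -0.102
handle 354.0 197.2642487046632 193 225 140
handle 347.53521126760563 184.6056338028169 71 229 140
tart/jam diff 24
```

```bash
python3 -m handwheel '[[[0.5,0,0,0.05,0],[0.5,0,0,0.1,0],[0.5,0,0,0.1,0],[0.5,0,0,0.1,0]]]'|head -1; python3 -c "
from station import job_done; print(job_done())"
```

```text
time_s: 60.2
the job is handed in; nothing more can be done
None
```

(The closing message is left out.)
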